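# Key the finishing machine's pulleys and shut the belt guard

## Robot

A 6-joint arm with a two-finger parallel gripper is mounted at the origin on the work surface. World frame = base frame: x ahead of the robot, y to its left, z up, the work surface at z = 0. Lengths are in m, angles in rad, forces in N, time in s.
With the tool pointing down it reaches from about 0.375 to 0.975 m from the base axis. Payload 3.8 kg.
Tool frame: the origin (TCP) lies on the mounting face of the last link; the fingertips stand 173 mm ahead of it and the grasp point (between the pads) lies 155 mm ahead of it; z points along the fingers, y is the line along which they close (so a half turn about z gives the same grasp; the last joint's range is limited). The gripper opens to 85 mm and grips with 20 to 120 N. Pads are 22 mm wide; open, the fingers measure 114 mm over their backs; the gripper's body (76 mm by 85 mm) begins 54 mm behind the grasp point. The pads swing forward as they close: fully open they stand 13 mm farther back than shut.
Start: joints at [-1.17, 0.264, 1.604, -0, 1.274, -0.037], TCP at [0.286, -0.611, 0.405] pointing down, gripper open.
Joint ranges: [-2.63, 2.63], [-0.94, 2.18], [0.31, 2.57], [-1.31, 4.45], [0, 2.66], [-2.55, 2.55]. Speed limits (rad/s): [2.57, 2.57, 3.14, 3.14, 3.14, 3.14].

## Interface

Orientations are given as a rotation vector (axis times angle).
In Python, from workcell import bot gives the robot as it stands.
- The arm moves only by the tool drive_tool, never from a script. Its argument "increments" is a list of rows, each an object with "delta_pos": the shift along the tool's x, y, z in mm, a list of three; "turn": the turn about the tool's z in rad; "jaw": the opening, from -1 (shut) to 1 (fully open). A call has 1 to 8 rows; each row shifts and turns the commanded pose from where the row before left it, along the tool's axes as they then stand; what a row does not reach is not made up. A row lasts 1/12 s, in which the tool goes at most 41.7 mm and 7.16 degrees, less where a joint would pass 70% of its speed; a pose out of reach is approached as far as the arm can. A call is refused whole if a number of a shift passes 41.7 or a number of a turn 0.125, either way. A call with a gripper value outside its range is refused whole. The fingers move at their own pace and stop on an object; "grip_force" is the grip in N (left out, the last holds). Time passes only in rows, so rows that do not move let the fingers close. It gives the time, the measured TCP pose, the force, the opening and the grip force at its end, in the units of the state.
- bot.read_state(): the state, without advancing time (a new reading comes with each control period).
- bot.read_camera(name): name is "side" or "top" or "wrist"; returns a dict with "pixels" (420x560x3 uint8, red, green, blue), "fovy" (degrees; the focal length in pixels is half the picture's height over the tangent of half this angle, whatever the lens; pixels are square), "cx", "cy" (the principal point, pixels), "camera_from_world" (4x4, takes a point from world to camera coordinates); the wrist camera has in their place "hand_eye" (4x4, takes a point from camera to tool coordinates, whose origin is the TCP and whose axes are the flange's). Camera axes: x right, y down, z forward; pixel columns grow to the right and rows downward; lengths in m; the calibration is good to about 2 mm. A picture is of the moment at which its call begins: read the wrist's pose just before it. There is no depth.
- bot.finish_job(): hands the job in; it is judged then, once.
The state is a dict: "time": time; "q": joint angles; "joint_vel": joint speeds; "joint_torque": joint torques, N m; "tool_pos": TCP position; "tcp_rot": TCP orientation; "wrist_force": force on the tool from outside, world axes, zero at the start; "torque": the same for the moment, N m; "width": opening from 0.0 (shut) to 1.0 (fully open); "grip_force": force on a finger pad.
Only numpy, scipy, OpenCV 4.12 (cv2) and the standard library are available. Lean on these libraries where they do the work, as an engineer would, in place of code of your own. Each camera call takes 0.05 s, during which the arm holds its last target. There are 200 camera calls.

## Task

Get the shoe-finishing machine ready to run: lay one of the two new taper keys in the open key seat of each spindle, thin end towards the pulley, slide it into the hub by hand until it nearly bites, then drive it with the brass drift (not with the fingers) until it is tight, its head about 8 mm off the hub or closer. Clear whatever has been left lying in front of the machine (polish tin, shoe brush, heel block: one to three of them) into the wooden tool tray, lay the drift back in the tray too, and once the keys are tight push the hinged belt guard shut until the catch holds it. Leave the two jars and the cement can standing where they are.

Things in the scene. Friction and masses are not known exactly. Their poses are not given: they have to be found in the camera images.
- hub1_mouth (a point): Right-hand (-y) pulley's hub: grey, 80 mm across, on a level steel spindle 40 mm across. Point: middle of the key seat's floor in the plane of the hub face, 128 mm above the bench; x runs along the spindle into the hub (away from the robot), z up. The seat is a groove 17 mm wide in the spindle's top, open above from the spindle's end (x = -60 mm) to the hub; the spindle rises 7 mm beside it.
- hub2_mouth (a point): The same point of the left-hand hub, 150 mm to the left; same sizes. In each hub the seat goes on as a tapered keyway 17 mm wide, 55 mm long. A key slides freely until its head is 20 mm from the hub face; there it bites (8 to 10 N) and needs 12 to 17 N to reach a gap of 8 mm; friction holds it where it is driven. Tight: gap under 11.5 mm.
- machine: Green finishing machine; origin on the bench under the housing's front face (the face is 70 mm beyond the hub faces), x as at the hubs. Housing 400 mm wide, 235 mm high. A belt pulley 116 mm across begins 30 mm behind each hub face.
- keyA_mid (a point): Steel gib-head taper key, 88 mm long, 14 mm wide, 0.16 kg, lying on its flat underside in the tray at the start. Head 18 mm long, 34 mm high; then the body, 70 mm long, 21 mm high at the head and 14 mm at the thin end. x axis from head to thin end, z up. Point: 50 mm from the thin end, 20 mm from the head's front face, 38 mm from its rear face, 9.5 mm above the underside.
- keyB_mid (a point): The second key, equal to the first; either key fits either hub. In place, a key's axes agree with those of the hub point, this point is 9.5 mm above the seat, and its x from the hub point is 20 mm minus the gap between head and hub face.
- drift_mid (a point): Brass drift: a square bar 22 x 22 x 120 mm, length along its x axis; the point is its centre. Starts in the tray. 0.45 kg.
- tray_in (a point): Open wooden tool tray, fixed to the bench: inside 270 x 240 mm (x, y), walls 6 mm thick, their top 30 mm above the bench. The point is the centre of its inner floor, about 6 mm above the bench; axes along the walls.
- polish_tin_mid (a point): Red polish tin, round, 60 mm across, 30 mm high, point at its centre. May be absent.
- shoe_brush_mid (a point): Shoe brush with dark wooden back, 100 (x) x 45 (y) x 40 mm high, point at its centre half-way up. May be absent.
- heel_block_mid (a point): Brown heel block, 72 (x) x 55 (y) x 34 mm high, point at its centre. May be absent.
- guard (a joint): Yellow sheet-steel belt guard, a pan 320 mm wide and 155 mm deep, hinged upright at the machine's left (+y) edge. Angle in rad: 0 shut, positive open (starts at 1.7 to 1.9, standing left of the pulleys, hollow side towards them). Seen from above it shuts anticlockwise, freely to 0.06; there a sprung roller catch resists with 1.5 N m; past 0.02 it snaps to 0 and is held.
- guard_hinge (a point): Point on the guard's upright hinge axis, 104 mm above the bench, turning with the guard: -y points from the hinge to the free edge (320 mm), -x out of the outer face, which lies 157.5 mm from the axis. Shut, its x axis is that of the machine. The guard's lower edge is 10 mm, its top 198 mm above the bench.
- guard_push (a point): Point on the guard's outer face to push on: 240 mm from the hinge axis along the face, 45 mm below the top, 153 mm above the bench; axes as at the hinge. A black handle, 45 mm farther out and lower (35 to 105 mm above the bench), stands 35 mm off the face.
- dye_jar_mid (a point): Amber jar with blue label, 52 mm across, 70 mm high: leave it alone.
- cream_jar_mid (a point): White jar with red label, 52 mm across, 62 mm high: leave it alone.
- cement_can_mid (a point): Can with yellow label, 72 mm across, 110 mm high: leave it alone.
Things that resemble listed ones, but are neither listed nor needed, are in the scene too. What is shaped like the part that bears keyA_mid but orange, pink or purple is not meant.

How it is judged:
By the outcome, as a careful person would: the job done as asked, in the order asked, and still so for the second after the job is handed in, with the robot touching nothing.
Of polish_tin, shoe_brush, heel_block only 1 to 3 are there at a start; the rules pass over those that are not, and their reading is None.
At some moment in a run one of polish_tin, shoe_brush, heel_block may be knocked a few centimetres aside while the robot is not near it.
It also fails if it takes over 210 s, if anything falls off the work surface, if the arm or the gripper's body presses on something with over 40 N, if the wrist force passes 120 N, or if a joint passes its speed limit or range.

## Working session

There is one attempt and no reset: what is moved stays moved. The work goes in short steps, Python scripts to look and compute and a tool call to move; the robot and the scene stay as the last step left them, time stands still between calls to the robot, and variables do not carry over. Pictures are saved under pics/ and viewed, at most 14 in all, crops included, and the job is handed in when it is done.

Besides the shell and the picture viewer there is one more tool, called after "Emit:" as name(argument=value, ...), one argument or row to a line, values as JSON. drive_tool: Moves the arm, as the interface text tells. Its arguments: {"type":"object","properties":{"increments":{"type":"array"},"grip_force":{"type":"number"}},"required":["increments"]}

```bash
ls; mkdir -p pics
python3 - <<'E'
from workcell import bot
import cv2
s=bot.read_state();print({k:(v if not hasattr(v,'round') else v) for k,v in s.items()})
for n in("side","top","wrist"):
    c=bot.read_camera(n);cv2.imwrite(f"pics/{n}0.png",cv2.resize(c["pixels"][:,:,::-1],(784,588),interpolation=cv2.INTER_CUBIC))
    print(n,c["fovy"],c["cx"],c["cy"],c.get("camera_from_world",c.get("hand_eye")))
E
```

```text
pics
{'time': 0.0, 'q': array([-1.16990839e+00,  2.64746106e-01,  1.60541285e+00, -2.08016111e-05,
        1.27371574e+00, -3.69337792e-02]), 'joint_vel': array([ 0.00034891,  0.00014557, -0.00121638,  0.00129153,  0.00116042,
        0.00239196]), 'joint_torque': array([ 9.24665692e-04, -5.15108299e+01, -3.67315507e+01,  2.88726305e-04,
        1.28388868e-02,  1.63816651e-05]), 'tool_pos': array([ 0.28601174, -0.61101156,  0.40334537]), 'tcp_rot': array([-3.06442770e+00, -6.81771734e-01,  6.78958111e-04]), 'wrist_force': array([0.55771428, 0.12015781, 0.91156645]), 'torque': array([-0.00536009, -0.04030102,  0.01413214]), 'grip_force': 0.0, 'width': 1.000569452105697}
side 51.85701287723515 274.07219658717224 201.04351883459802 [[ 8.15179280e-01 -5.79207821e-01  1.02054192e-03 -4.97227514e-01]
 [-3.30227381e-01 -4.66209362e-01 -8.20730594e-01  2.02443880e-01]
 [ 4.75849365e-01  6.68705564e-01 -5.71314493e-01  1.24683276e+00]
 [ 0.00000000e+00  0.00000000e+00  0.00000000e+00  1.00000000e+00]]
top 56.61680049435981 284.61447831516534 208.47929700741577 [[-0.0077943  -0.99995974 -0.0044464  -0.12763615]
 [-0.99451114  0.00821564 -0.10430769  0.48710693]
 [ 0.10434002  0.00360899 -0.99453513  1.17413291]
 [ 0.          0.          0.          1.        ]]
wrist 68.41716491433515 285.36645344232454 211.414789462037 [[-6.06517301e-05 -9.61956132e-01 -2.73203946e-01  6.91179133e-02]
 [ 9.99999672e-01 -2.78878978e-04  7.59936436e-04  8.84874350e-04]
 [-8.07216352e-04 -2.73203810e-01  9.61955834e-01  2.96500716e-02]
 [ 0.00000000e+00  0.00000000e+00  0.00000000e+00  1.00000000e+00]]
```

View pics/top0.png

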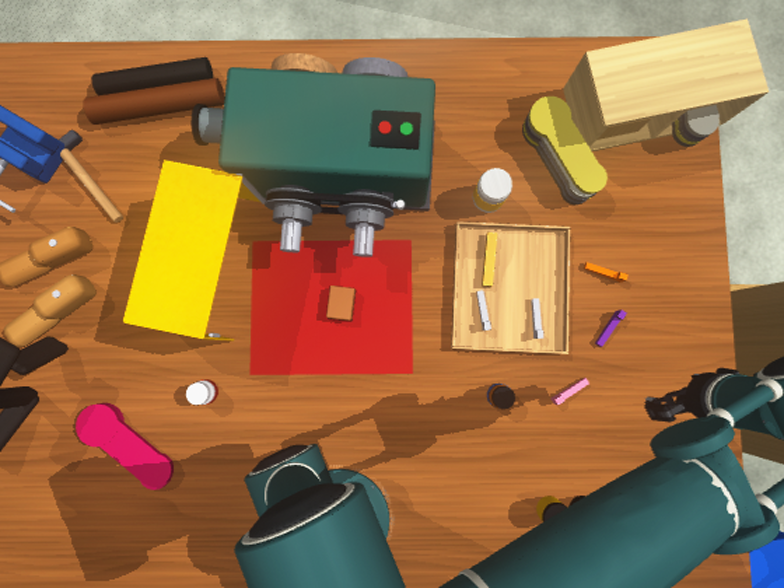

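View pics/side0.png

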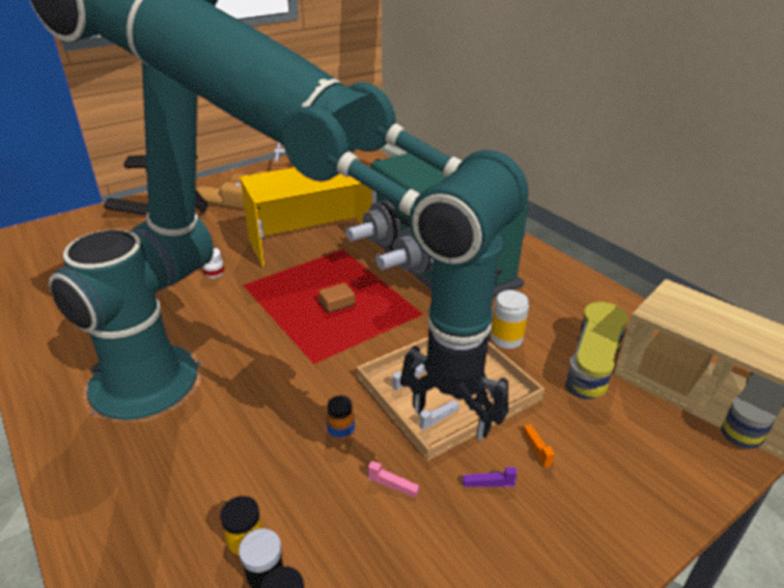

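Top view (784 px): hubs at about (290,215) and (363,218), spindle ends at (290,250) and (363,253). The tray is about (453-570, 223-353), with the drift at (489,259) and keys at (484,310) and (537,318). The heel block is on the mat at (340,303). The guard stands open at left. The side view shows the same, with no tin or brush visible. Next I'll look at enlarged crops.

```bash
cat > h.py <<'E'
import numpy as np,cv2
from scipy.spatial.transform import Rotation as R
from workcell import bot
def cam(n):
    s=bot.read_state();c=bot.read_camera(n)
    c["f"]=210/np.tan(np.radians(c["fovy"])/2)
    if n=="wrist":
        T=np.eye(4);T[:3,:3]=R.from_rotvec(s["tcp_rot"]).as_matrix();T[:3,3]=s["tool_pos"]
        c["M"]=np.linalg.inv(T@c["hand_eye"])
    else:c["M"]=c["camera_from_world"]
    return c
def ray(c,u,v):
    W=np.linalg.inv(c["M"]);d=W[:3,:3]@np.array([(u-c["cx"])/c["f"],(v-c["cy"])/c["f"],1]);return W[:3,3],d
def at(c,u,v,z):
    o,d=ray(c,u,v);return (o+d*(z-o[2])/d[2]).round(4)
def px(c,p):
    q=c["M"]@np.append(p,1);return np.array([c["f"]*q[0]/q[2]+c["cx"],c["f"]*q[1]/q[2]+c["cy"]]).round(1)
def crop(c,name,u0,v0,u1,v1,k):
    cv2.imwrite("pics/"+name,cv2.resize(c["pixels"][v0:v1,u0:u1,::-1],None,fx=k,fy=k,interpolation=cv2.INTER_CUBIC))
E
python3 - <<'E'
from h import *
c=cam("top");crop(c,"t1.png",170,120,420,270,3.2)
cv2.imwrite("pics/w1.png",cv2.resize(cam("wrist")["pixels"][:,:,::-1],(784,588)))
E
```

```text
(no output)
```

View pics/t1.png

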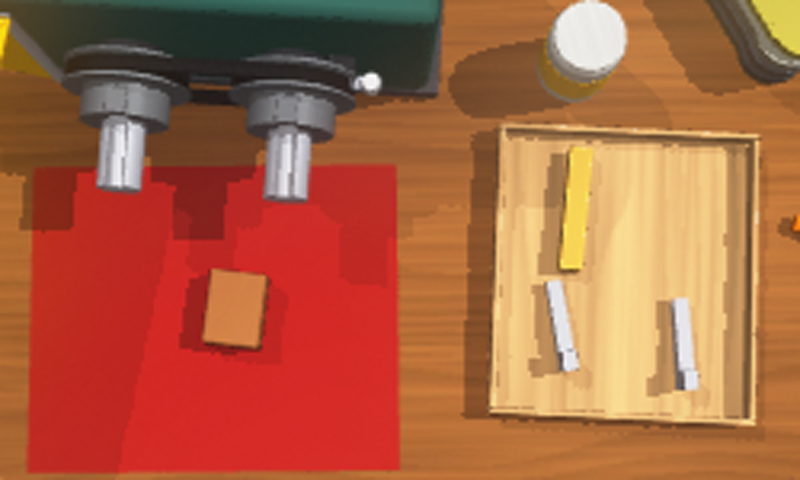

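View pics/w1.png

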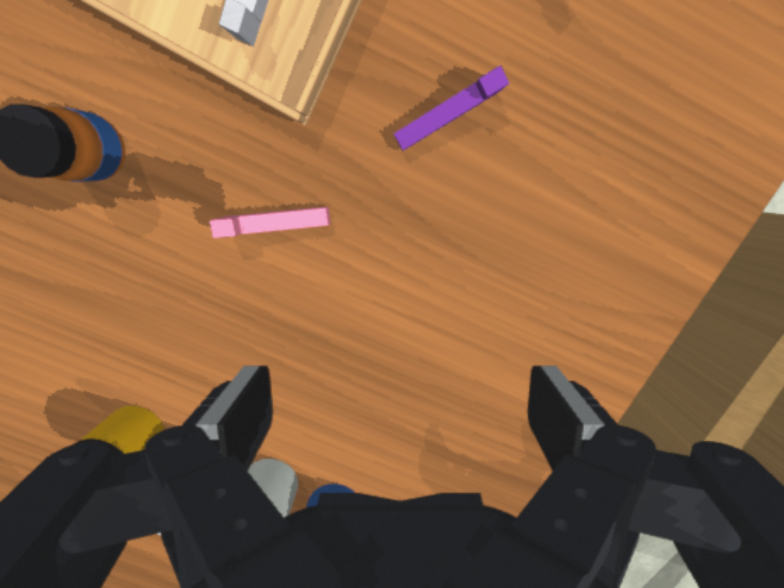

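Crop of the top view (3.2x): the left key runs from thin end (553,283) to head (570,368), and the right key from (681,299) to (688,387). The drift runs from (579,148) to (571,270). The spindle ends are at (120,187) and (287,197). The wrist view shows only decoy keys and the dye jar, plus the tray corner with a key head.

Run:
```python
from h import *
c=cam("top")
def g(x,y,z):return at(c,170+x/3.2,120+y/3.2,z)
print("k1",g(553,283,.02),g(570,368,.04));print("k2",g(681,299,.02),g(688,387,.04))
print("dr",g(579,150,.028),g(571,269,.028))
print("tray in",[g(*p,.03) for p in((502,131),(757,139),(752,420),(494,410))])
print("heel",[g(*p,.034) for p in((211,269),(267,276),(260,348),(204,342))])
print("spindle end",g(120,184,.13),g(287,195,.13),"hubs",g(124,122,.155),g(290,135,.155))
print("guard",[at(c,u/1.4,v/1.4,.198) for u,v in((163,161),(242,178),(207,338),(124,322))])
for n,u,v,z in(("cement",495,175,.11),("cream",200,388,.06),("dye",501,393,.07)):print(n,at(c,u/1.4,v/1.4,z))
s=bot.read_state();print(R.from_rotvec(s["tcp_rot"]).as_matrix().round(3))
```

```text
k1 [ 0.4853 -0.3112  0.02  ] [ 0.4026 -0.3224  0.04  ]
k2 [ 0.4687 -0.434   0.02  ] [ 0.3838 -0.4328  0.04  ]
dr [ 0.6138 -0.3382  0.028 ] [ 0.4978 -0.3276  0.028 ]
tray in [array([ 0.6328, -0.2638,  0.03  ]), array([ 0.6227, -0.5103,  0.03  ]), array([ 0.3525, -0.4947,  0.03  ]), array([ 0.3638, -0.2511,  0.03  ])]
heel [array([0.5   , 0.0172, 0.034 ]), array([ 0.4928, -0.0363,  0.034 ]), array([ 0.4241, -0.0297,  0.034 ]), array([0.4302, 0.0235, 0.034 ])]
spindle end [0.5651 0.0858 0.13  ] [ 0.554  -0.0621  0.13  ] hubs [0.615  0.0779 0.155 ] [ 0.6022 -0.0664  0.155 ]
guard [array([0.7258, 0.3206, 0.198 ]), array([0.6906, 0.1671, 0.198 ]), array([0.3844, 0.2256, 0.198 ]), array([0.4155, 0.3821, 0.198 ])]
cement [ 0.7207 -0.3352  0.11  ]
cream [0.2831 0.2862 0.06  ]
dye [ 0.2689 -0.3426  0.07  ]
[[ 0.906  0.424 -0.   ]
 [ 0.424 -0.906  0.001]
 [-0.    -0.001 -1.   ]]
```

Emit:
drive_tool(
  increments=[
    {"delta_pos": [30, -26, 6], "turn": 0, "jaw": 0.2},
    {"delta_pos": [30, -26, 6], "turn": 0, "jaw": 0.2},
    {"delta_pos": [30, -26, 6], "turn": 0, "jaw": 0.2},
    {"delta_pos": [30, -26, 6], "turn": 0, "jaw": 0.2},
    {"delta_pos": [30, -26, 6], "turn": 0, "jaw": 0.2},
    {"delta_pos": [30, -26, 6], "turn": 0, "jaw": 0.2},
    {"delta_pos": [30, -26, 6], "turn": 0, "jaw": 0.2},
    {"delta_pos": [30, -26, 6], "turn": 0, "jaw": 0.2},
  ],
)

```text
time: 0.97
tool_pos: [0.4156, -0.3194, 0.3566]
tcp_rot: [3.066, 0.681, 0.001]
wrist_force: [0.8, 0.5, 0.6]
width: 0.596
grip_force: 0.0
```

Emit:
drive_tool(
  increments=[
    {"delta_pos": [0, 0, 0], "turn": 0.1, "jaw": 0.2},
    {"delta_pos": [0, 0, 0], "turn": 0.1, "jaw": 0.2},
    {"delta_pos": [0, 0, 0], "turn": 0.1, "jaw": 0.2},
    {"delta_pos": [0, 0, 0], "turn": 0, "jaw": 0.2},
    {"delta_pos": [0, 0, 0], "turn": 0, "jaw": 0.2},
  ],
)

```text
time: 1.38
tool_pos: [0.4154, -0.3211, 0.3568]
tcp_rot: [3.134, 0.221, 0.0]
wrist_force: [0.5, 0.3, -0.5]
width: 0.602
grip_force: 0.0
```

Run:
```python
from h import *
s=bot.read_state();print(s["tool_pos"],R.from_rotvec(s["tcp_rot"]).as_matrix()[:2,0],s["width"])
c=cam("wrist");cv2.imwrite("pics/w2.png",cv2.resize(c["pixels"][:,:,::-1],(784,588)))
```

```text
[ 0.41537792 -0.32109864  0.35680628] [0.99010723 0.14031273] 0.6021262183269241
```

View pics/w2.png

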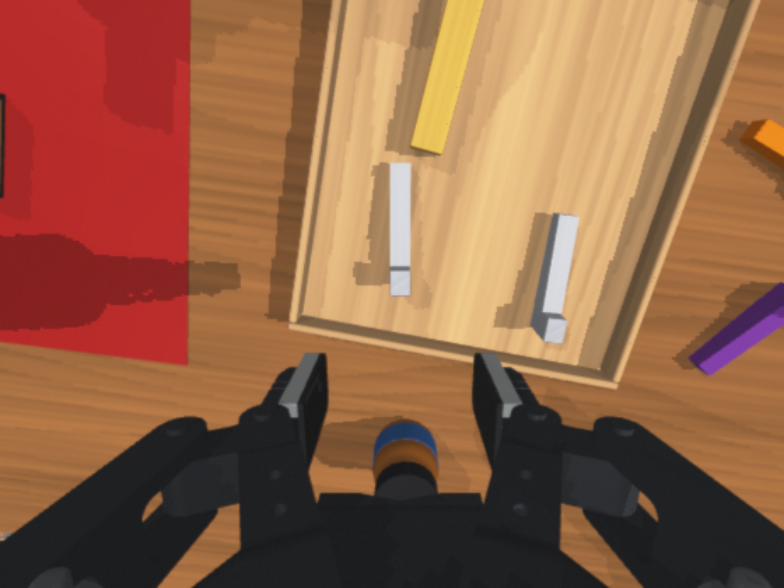

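Wrist view: key 1's head top spans (390-410, 268-297) and its thin end is at (400,163), so it is aligned with the tool. Key 2's head top is at about (553,329) with its thin end at (565,214). The drift's near end is at (427,150).

```bash
cat >> h.py <<'E'
def go(x,y,z,yaw=None):
    "delta in tool axes (mm) of grasp point to x,y,z; turn"
    s=bot.read_state();M=R.from_rotvec(s["tcp_rot"]).as_matrix();g=s["tool_pos"]+.155*M[:,2]
    ps=np.arctan2(M[1,0],M[0,0])
    print("grasp",g.round(4),"yaw",ps.round(4),"delta mm",(M.T@(np.array([x,y,z])-g)*1000).round(1),"turn",None if yaw is None else round(ps-yaw,3))
E
python3 - <<'E'
from h import *
c=cam("wrist");P=lambda u,v,z:at(c,u/1.4,v/1.4,z)
h1,hf,t1=P(400,296,.04),P(400,269,.04),P(400,163,.02);print("k1",h1,hf,t1,np.arctan2(*(t1-h1)[[1,0]]))
h2,t2=P(553,329,.04),P(565,214,.02);print("k2",h2,t2,np.arctan2(*(t2-h2)[[1,0]]))
print("drift near",P(427,150,.028))
go(*(hf[:2]),.034)
E
```

```text
k1 [ 0.4036 -0.3244  0.04  ] [ 0.4224 -0.3217  0.04  ] [ 0.4909 -0.3121  0.02  ] 0.13997212916646065
k2 [ 0.3947 -0.4347  0.04  ] [ 0.4732 -0.4313  0.02  ] 0.04328504874591724
drift near [ 0.5013 -0.3285  0.028 ]
grasp [ 0.4153 -0.3214  0.2017] yaw 0.1397 delta mm [  7.    1.3 167.7] turn None
```

Emit:
drive_tool(
  increments=[
    {"delta_pos": [4, 1, 30], "turn": 0, "jaw": 0.2},
    {"delta_pos": [0, 0, 35], "turn": 0, "jaw": 0.2},
    {"delta_pos": [0, 0, 35], "turn": 0, "jaw": 0.2},
    {"delta_pos": [0, 0, 35], "turn": 0, "jaw": 0.2},
    {"delta_pos": [0, 0, 25], "turn": 0, "jaw": 0.2},
    {"delta_pos": [0, 0, 8], "turn": 0, "jaw": 0.2},
    {"delta_pos": [0, 0, 0], "turn": 0, "jaw": 0.2},
  ],
)

```text
time: 2.07
tool_pos: [0.4181, -0.3209, 0.186]
tcp_rot: [-3.13, -0.217, 0.007]
wrist_force: [-0.4, 0.5, 0.6]
width: 0.599
grip_force: 0.0
```

Emit:
drive_tool(
  increments=[
    {"delta_pos": [0, 0, 0], "turn": 0, "jaw": -1},
    {"delta_pos": [0, 0, 0], "turn": 0, "jaw": -1},
    {"delta_pos": [0, 0, 0], "turn": 0, "jaw": -1},
    {"delta_pos": [0, 0, 0], "turn": 0, "jaw": -1},
    {"delta_pos": [0, 0, 0], "turn": 0, "jaw": -1},
    {"delta_pos": [0, 0, 0], "turn": 0, "jaw": -1},
  ],
  grip_force=70,
)

```text
time: 2.57
tool_pos: [0.4206, -0.3226, 0.1913]
tcp_rot: [3.131, 0.216, 0.005]
wrist_force: [-1.3, 0.6, 6.5]
width: 0.144
grip_force: 68.7
```

Emit:
drive_tool(
  increments=[
    {"delta_pos": [0, 0, -20], "turn": 0, "jaw": -1},
    {"delta_pos": [0, 0, -40], "turn": 0, "jaw": -1},
    {"delta_pos": [0, 0, -40], "turn": 0, "jaw": -1},
    {"delta_pos": [0, 0, -40], "turn": 0, "jaw": -1},
    {"delta_pos": [0, 0, -40], "turn": 0, "jaw": -1},
    {"delta_pos": [0, 0, -30], "turn": 0, "jaw": -1},
  ],
)

```text
time: 3.07
tool_pos: [0.4196, -0.3217, 0.4036]
tcp_rot: [3.13, 0.216, 0.006]
wrist_force: [1.0, -0.6, -1.7]
width: 0.141
grip_force: 68.3
```

Emit:
drive_tool(
  increments=[
    {"delta_pos": [12, -31, 0], "turn": 0, "jaw": -1},
    {"delta_pos": [12, -31, 0], "turn": 0, "jaw": -1},
    {"delta_pos": [12, -31, 0], "turn": 0, "jaw": -1},
    {"delta_pos": [12, -31, 0], "turn": 0, "jaw": -1},
    {"delta_pos": [12, -31, 0], "turn": 0, "jaw": -1},
    {"delta_pos": [12, -31, 0], "turn": 0, "jaw": -1},
    {"delta_pos": [12, -31, 0], "turn": 0, "jaw": -1},
    {"delta_pos": [12, -31, 0], "turn": 0, "jaw": -1},
  ],
)

```text
time: 3.73
tool_pos: [0.4802, -0.0611, 0.3996]
tcp_rot: [3.134, 0.216, 0.003]
wrist_force: [0.3, -0.9, -1.7]
width: 0.138
grip_force: 68.4
```

Emit:
drive_tool(
  increments=[
    {"delta_pos": [0, 0, 0], "turn": 0.107, "jaw": -1},
    {"delta_pos": [0, 0, 0], "turn": 0.107, "jaw": -1},
    {"delta_pos": [0, 0, 0], "turn": 0, "jaw": -1},
    {"delta_pos": [0, 0, 0], "turn": 0, "jaw": -1},
  ],
)

```text
time: 4.07
tool_pos: [0.4803, -0.0626, 0.3992]
tcp_rot: [3.139, -0.114, 0.001]
wrist_force: [-0.3, -0.6, -1.8]
width: 0.142
grip_force: 68.7
```

Run:
```python
from h import *
go(0.48,-.065,.25,-.075)
c=cam("wrist");cv2.imwrite("pics/w3.png",cv2.resize(c["pixels"][:,:,::-1],(784,588)))
```

```text
grasp [ 0.4804 -0.0626  0.2442] yaw -0.0727 delta mm [-0.2  2.4 -5.8] turn 0.002
```

View pics/w3.png

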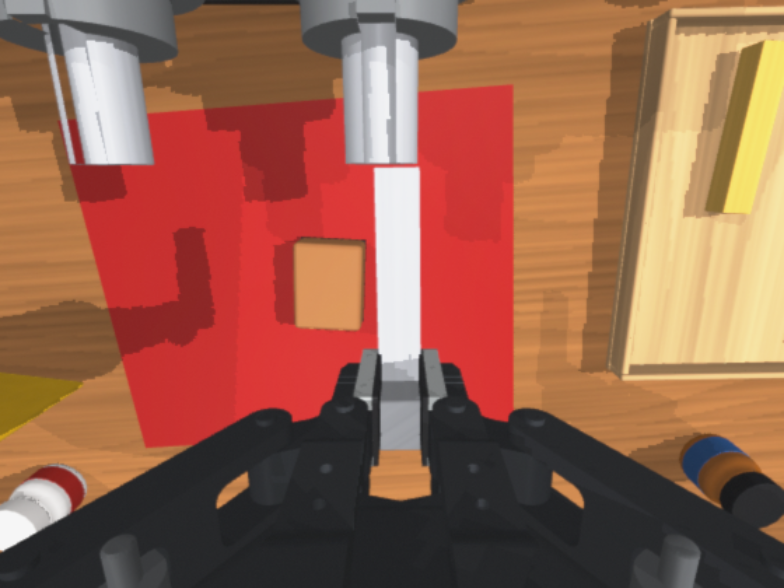

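The key is held straight. The right spindle's end is at (345-417,163) and its hub keyway notch at about (357-397,12). I'll enlarge that area.

Run:
```python
from h import *
c=cam("wrist");crop(c,"w4.png",200,0,330,130,4.6)
```

```text
(no output)
```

View pics/w4.png

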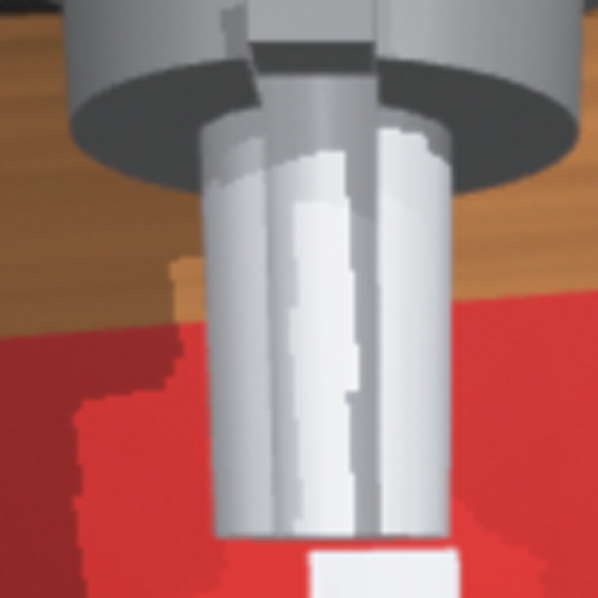

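Crop (4.6x): the seat's top edges are at x=272 and 380 on the spindle end (y=535). The keyway mouth at the hub face spans x 258-378 at y=75. The held key's thin end is at (309-459, 550).

Run:
```python
from h import *
c=cam("wrist");P=lambda x,y,z:at(c,200+x/4.6,y/4.6,z)
e,f=P(326,537,.1345),P(318,75,.147)
for n,p in(("end L",P(272,537,.1345)),("end R",P(380,537,.1345)),("end",e),("face",f),("face top",P(313,43,.155)),("sp sil",P(332,537,.117))):print(n,p)
d=(f-e)[:2];print("len",np.hypot(*d),"yaw",np.arctan2(d[1],d[0]))
print("key thin L/R/c",P(309,550,.2302),P(459,550,.2302),P(384,550,.2302), "head rear", at(c,400/1.4,448/1.4,.2502))
go(0.48,-.0626,.25,-.075)
# second spindle, end edge in w3
print("sp2 end",at(c,80/1.4,163/1.4,.117),at(c,153/1.4,163/1.4,.117))
```

```text
end L [ 0.5561 -0.0506  0.1345]
end R [ 0.5548 -0.0677  0.1345]
end [ 0.5555 -0.0591  0.1345]
face [ 0.616  -0.0639  0.147 ]
face top [ 0.6173 -0.0637  0.155 ]
sp sil [ 0.5558 -0.0594  0.117 ]
len 0.06069011451628675 yaw -0.07917299874940785
key thin L/R/c [ 0.552  -0.0615  0.2302] [ 0.551  -0.0755  0.2302] [ 0.5515 -0.0685  0.2302] head rear [ 0.4659 -0.0631  0.2502]
grasp [ 0.4804 -0.0632  0.2439] yaw -0.075 delta mm [-0.4 -0.6 -6.1] turn -0.0
sp2 end [0.5685 0.1079 0.117 ] [0.5655 0.0674 0.117 ]
```

Emit:
drive_tool(
  increments=[
    {"delta_pos": [10, -2.5, 0], "turn": 0.01, "jaw": -1},
    {"delta_pos": [10, -2.5, 10], "turn": 0, "jaw": -1},
    {"delta_pos": [10, -2.5, 10], "turn": 0, "jaw": -1},
    {"delta_pos": [10, -2.5, 10], "turn": 0, "jaw": -1},
    {"delta_pos": [0, 0, 15], "turn": 0, "jaw": -1},
    {"delta_pos": [0, 0, 15], "turn": 0, "jaw": -1},
    {"delta_pos": [0, 0, 0], "turn": 0, "jaw": -1},
    {"delta_pos": [0, 0, 0], "turn": 0, "jaw": -1},
  ],
)

```text
time: 4.88
tool_pos: [0.5212, -0.0564, 0.3376]
tcp_rot: [-3.138, 0.136, 0.004]
wrist_force: [-0.1, -1.1, -0.8]
width: 0.144
grip_force: 68.6
```

Run:
```python
from h import *
go(0.5225,-.0575,.186,-.078)
c=cam("wrist");cv2.imwrite("pics/w5.png",cv2.resize(c["pixels"][:,:,::-1],(784,588)))
```

```text
grasp [ 0.5208 -0.0563  0.1826] yaw -0.0866 delta mm [ 1.8  1.1 -3.4] turn -0.009
```

View pics/w5.png

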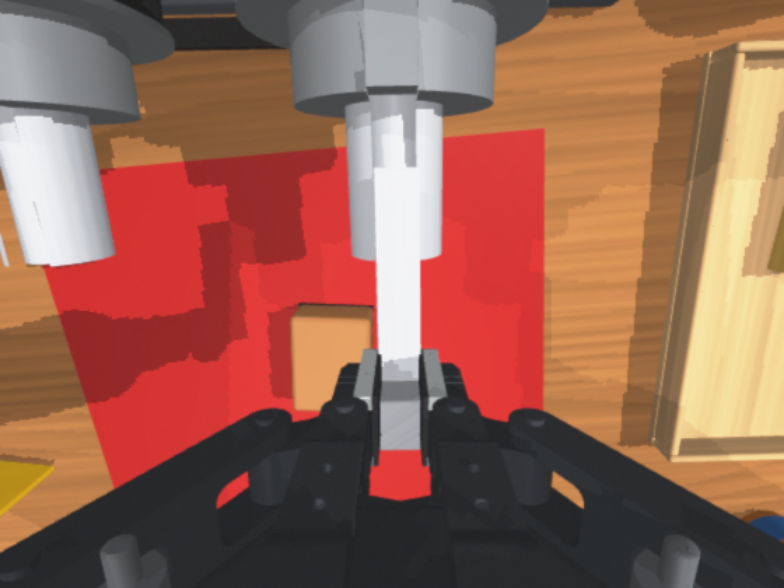

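The key now hovers over the right spindle, thin end at (376-420,168), spindle end spanning x 351-441 at y=255, and mouth 368-417 at y=97.

Run:
```python
from h import *
c=cam("wrist");P=lambda x,y,z:at(c,x/1.4,y/1.4,z)
e=P(396,256,.117);f=P(392.5,97,.147);t=P(398,168,.1663);h=P(400,448,.1863)
u=np.array([np.cos(.078),-np.sin(.078)]);n=np.array([-u[1],u[0]])
for k,p in(("end",e),("face",f),("thin",t),("headrear",h)):print(k,p,"along",((p-f)[:2]@u).round(4),"lat",((p-f)[:2]@n).round(4))
```

```text
end [ 0.5552 -0.0587  0.117 ] along -0.0612 lat -0.0004
face [ 0.6162 -0.0631  0.147 ] along 0.0 lat 0.0
thin [ 0.5924 -0.063   0.1663] along -0.0237 lat -0.0018
headrear [ 0.5044 -0.056   0.1863] along -0.112 lat -0.0016
```

Emit:
drive_tool(
  increments=[
    {"delta_pos": [4, -1.5, 4], "turn": 0, "jaw": -1},
    {"delta_pos": [4, 0, 6], "turn": 0, "jaw": -1},
    {"delta_pos": [0, 0, 5], "turn": 0, "jaw": -1},
    {"delta_pos": [0, 0, 4], "turn": 0, "jaw": -1},
    {"delta_pos": [0, 0, 4], "turn": 0, "jaw": -1},
    {"delta_pos": [0, 0, 0], "turn": 0, "jaw": -1},
    {"delta_pos": [0, 0, 0], "turn": 0, "jaw": -1},
  ],
)

```text
time: 5.57
tool_pos: [0.529, -0.0553, 0.3151]
tcp_rot: [-3.139, 0.135, 0.002]
wrist_force: [0.9, -0.1, -1.6]
width: 0.14
grip_force: 68.6
```

Run:
```python
from h import *
go(0.53,-.0555,.159,-.078);print(bot.read_state()["wrist_force"],bot.read_state()["torque"])
```

```text
grasp [ 0.5288 -0.0553  0.1601] yaw -0.0862 delta mm [1.2 0.1 1.1] turn -0.008
[ 0.93127984 -0.08397371 -1.5529167 ] [0.04019597 0.03418449 0.04324667]
```

Emit:
drive_tool(
  increments=[
    {"delta_pos": [0, 0, 0.8], "turn": 0, "jaw": -1},
    {"delta_pos": [0, 0, 0.7], "turn": 0, "jaw": -1},
    {"delta_pos": [0, 0, 0], "turn": 0, "jaw": -1},
    {"delta_pos": [0, 0, 0], "turn": 0, "jaw": -1},
  ],
)

```text
time: 5.9
tool_pos: [0.5293, -0.0554, 0.3144]
tcp_rot: [3.139, -0.135, 0.001]
wrist_force: [0.1, -0.7, -1.4]
width: 0.147
grip_force: 68.6
```

Emit:
drive_tool(
  increments=[
    {"delta_pos": [6, 0, 0], "turn": 0, "jaw": -1},
    {"delta_pos": [6, 0, 0], "turn": 0, "jaw": -1},
    {"delta_pos": [6, 0, 0], "turn": 0, "jaw": -1},
    {"delta_pos": [6, 0, 0], "turn": 0, "jaw": -1},
    {"delta_pos": [0, 0, 0], "turn": 0, "jaw": -1},
  ],
)

```text
time: 6.32
tool_pos: [0.5547, -0.0576, 0.3144]
tcp_rot: [3.139, -0.135, 0.002]
wrist_force: [-0.3, -0.4, -0.7]
width: 0.145
grip_force: 68.6
```

Emit:
drive_tool(
  increments=[
    {"delta_pos": [0, 0, 1], "turn": 0, "jaw": -1},
    {"delta_pos": [0, 0, 0], "turn": 0, "jaw": -1},
    {"delta_pos": [0, 0, 0], "turn": 0, "jaw": -1},
  ],
)

```text
time: 6.57
tool_pos: [0.5533, -0.0575, 0.3133]
tcp_rot: [3.139, -0.135, 0.001]
wrist_force: [0.2, -1.0, 0.5]
width: 0.149
grip_force: 68.8
```

Run:
```python
from h import *
go(0.5965,-.0603,.158,-.078);print(bot.read_state()["wrist_force"],bot.read_state()["torque"])
c=cam("wrist");cv2.imwrite("pics/w6.png",cv2.resize(c["pixels"][40:340,150:420,::-1],None,fx=2,fy=2))
```

```text
grasp [ 0.5534 -0.0575  0.1583] yaw -0.0862 delta mm [43.2 -0.9  0.4] turn -0.008
[ 0.20890209 -0.95707237  0.48108314] [-0.02426455 -0.16107136 -0.00445008]
```

View pics/w6.png

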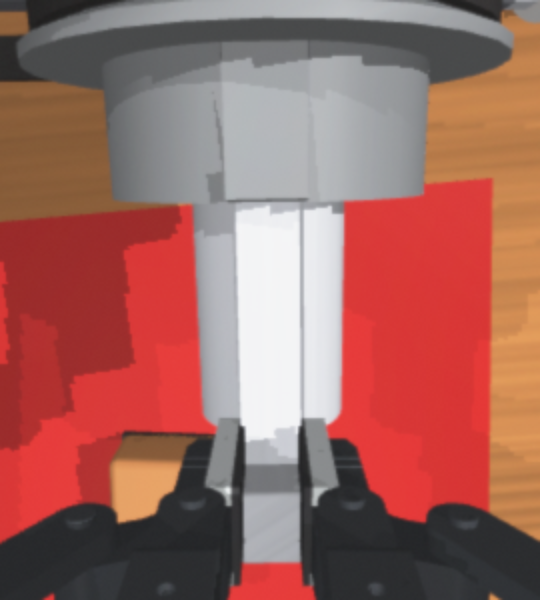

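The key lies in the seat with its thin end under the hub at (268,200). The head's front edge is at (272,465).

Run:
```python
from h import *
c=cam("wrist");a=at(c,286,272.5,.162);r=at(c,286,40+562/2,.162);f=at(c,283.5,139.5,.1475);print(a,r,f)
u=np.array([np.cos(.078),-np.sin(.078)]);print("head front",(a-f)[:2]@u,"rear",(r-f)[:2]@u)
```

```text
[ 0.5607 -0.0593  0.162 ] [ 0.5364 -0.0572  0.162 ] [ 0.6161 -0.063   0.1475]
head front -0.05551986607436995 rear -0.07990961690183271
```

Emit:
drive_tool(
  increments=[
    {"delta_pos": [7, 0, 0], "turn": 0, "jaw": -1},
    {"delta_pos": [7, 0, 0], "turn": 0, "jaw": -1},
    {"delta_pos": [7, 0, 0], "turn": 0, "jaw": -1},
    {"delta_pos": [7, 0, 0], "turn": 0, "jaw": -1},
    {"delta_pos": [6, 0, 0], "turn": 0, "jaw": -1},
    {"delta_pos": [3, 0, 0], "turn": 0, "jaw": -1},
    {"delta_pos": [0, 0, 0], "turn": 0, "jaw": -1},
    {"delta_pos": [0, 0, 0], "turn": 0, "jaw": -1},
  ],
)

```text
time: 7.33
tool_pos: [0.5908, -0.0607, 0.3133]
tcp_rot: [3.139, -0.135, 0.003]
wrist_force: [1.8, -0.5, 1.4]
width: 0.146
grip_force: 68.9
```

Run:
```python
from h import *
go(0.5965,-.0603,.158,-.078);print(bot.read_state()["wrist_force"],bot.read_state()["torque"])
```

```text
grasp [ 0.5911 -0.0607  0.1583] yaw -0.0862 delta mm [ 5.4 -0.9  0.3] turn -0.008
[ 1.75474105 -0.54742131  1.43198905] [ 0.01552726 -0.24744594 -0.00108874]
```

Emit:
drive_tool(
  increments=[
    {"delta_pos": [1, 0, 0], "turn": 0, "jaw": -1},
    {"delta_pos": [0.5, 0, 0], "turn": 0, "jaw": -1},
    {"delta_pos": [0, 0, 0], "turn": 0, "jaw": -1},
  ],
)

```text
time: 7.58
tool_pos: [0.5912, -0.0607, 0.3133]
tcp_rot: [-3.139, 0.135, 0.001]
wrist_force: [-2.7, 0.5, 3.6]
width: 0.148
grip_force: 69.0
```

Emit:
drive_tool(
  increments=[
    {"delta_pos": [0, 0, 0], "turn": 0, "jaw": -0.2},
    {"delta_pos": [0, 0, 0], "turn": 0, "jaw": -0.2},
    {"delta_pos": [0, 0, 0], "turn": 0, "jaw": -0.2},
    {"delta_pos": [0, 0, -10], "turn": 0, "jaw": -0.2},
    {"delta_pos": [0, 0, -20], "turn": 0, "jaw": -0.2},
    {"delta_pos": [0, 0, -30], "turn": 0, "jaw": -0.2},
    {"delta_pos": [-15, 0, -30], "turn": 0, "jaw": -0.2},
    {"delta_pos": [-20, 0, 0], "turn": 0, "jaw": -0.2},
  ],
)

```text
time: 8.25
tool_pos: [0.5593, -0.0581, 0.4113]
tcp_rot: [3.137, -0.135, 0.02]
wrist_force: [1.1, -0.9, 2.1]
width: 0.397
grip_force: 0.0
```

Run:
```python
from h import *
go(0.412,-.434,.25,.043)
c=cam("wrist");crop(c,"w7.png",220,0,350,130,4.6)
c=cam("top");print(px(c,[.6,-.06,.16]))
```

```text
grasp [ 0.5613 -0.0584  0.2563] yaw -0.0861 delta mm [-116.5  387.     5.1] turn -0.129
[258.2 162.6]
```

View pics/w7.png

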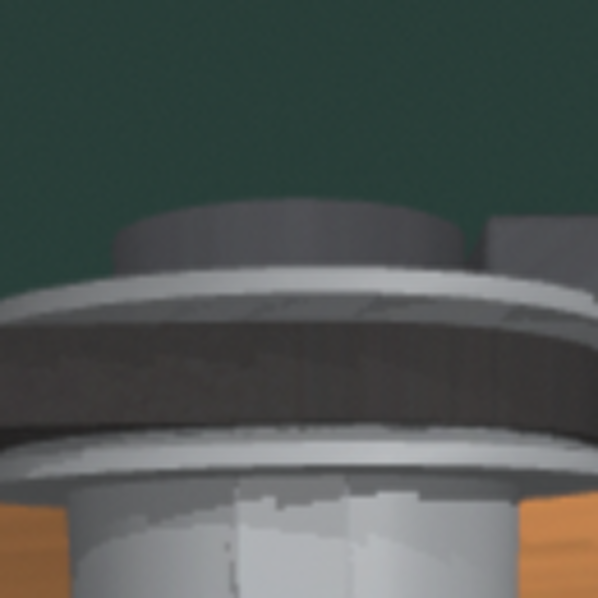

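The crop only shows the hub and pulley, so the key is out of view. I'll move on to key 2 and measure it with image code.

Emit:
drive_tool(
  increments=[
    {"delta_pos": [-12.7, 38.8, 0], "turn": 0, "jaw": 0},
    {"delta_pos": [-12.7, 38.8, 0], "turn": 0, "jaw": 0},
    {"delta_pos": [-12.7, 38.8, 0], "turn": 0, "jaw": 0},
    {"delta_pos": [-12.7, 38.8, 0], "turn": 0, "jaw": 0},
    {"delta_pos": [-12.7, 38.8, 0], "turn": 0, "jaw": 0},
    {"delta_pos": [-12.7, 38.8, 0], "turn": 0, "jaw": 0},
    {"delta_pos": [-12.7, 38.8, 0], "turn": 0, "jaw": 0},
    {"delta_pos": [-12.7, 38.8, 0], "turn": 0, "jaw": 0},
  ],
)

```text
time: 9.02
tool_pos: [0.4277, -0.3601, 0.4025]
tcp_rot: [-3.138, 0.136, 0.001]
wrist_force: [0.3, -0.3, 0.7]
width: 0.499
grip_force: 0.0
```

Emit:
drive_tool(
  increments=[
    {"delta_pos": [-12.7, 38.8, 0], "turn": 0, "jaw": 0},
    {"delta_pos": [-12.7, 38.8, 0], "turn": 0, "jaw": 0},
    {"delta_pos": [0, 0, 30], "turn": -0.065, "jaw": 0},
    {"delta_pos": [0, 0, 30], "turn": -0.065, "jaw": 0},
    {"delta_pos": [0, 0, 0], "turn": 0, "jaw": 0},
    {"delta_pos": [0, 0, 0], "turn": 0, "jaw": 0},
  ],
)

```text
time: 9.52
tool_pos: [0.396, -0.4328, 0.3403]
tcp_rot: [-3.136, -0.065, 0.006]
wrist_force: [0.5, -0.3, -0.0]
width: 0.501
grip_force: 0.0
```

Run:
```python
from h import *
go(.401,-.4345,.036,.043)
c=cam("wrist");im=c["pixels"].astype(int);m=((im.max(2)-im.min(2)<35)&(im.min(2)>110)).astype(np.uint8)
m[290:]=0
n,l,st,ce=cv2.connectedComponentsWithStats(m)
for i in range(1,n):
    if st[i,4]>200:
        pts=np.argwhere(l==i)[:,::-1].astype(np.float32);b=cv2.boxPoints(cv2.minAreaRect(pts));print(st[i],b.round(1).tolist())
        b2=[at(c,*p,.03)[:2].tolist() for p in b];print(b2)
print("expected head rear,thin px",px(c,[.386,-.435,.04]),px(c,[.4735,-.4313,.02]))
cv2.imwrite("pics/w8.png",cv2.resize(c["pixels"][:,:,::-1],(784,588)))
```

```text
grasp [ 0.3954 -0.432   0.1853] yaw 0.0415 delta mm [  6.1   3.5 149.3] turn -0.001
[ 281  114   18  101 1511] [[280.79998779296875, 213.6999969482422], [283.0, 113.69999694824219], [298.20001220703125, 114.0], [296.1000061035156, 214.0]]
[[0.3822, -0.4285], [0.4725, -0.427], [0.4728, -0.4402], [0.3825, -0.443]]
expected head rear,thin px [287.8 213.1] [287.9 113. ]
```

Emit:
drive_tool(
  increments=[
    {"delta_pos": [5.5, 3.4, 30], "turn": 0.02, "jaw": 0},
    {"delta_pos": [0, 0, 35], "turn": 0, "jaw": 0},
    {"delta_pos": [0, 0, 35], "turn": 0, "jaw": 0},
    {"delta_pos": [0, 0, 30], "turn": 0, "jaw": 0},
    {"delta_pos": [0, 0, 18], "turn": 0, "jaw": 0},
    {"delta_pos": [0, 0, 0], "turn": 0, "jaw": 0},
    {"delta_pos": [0, 0, 0], "turn": 0, "jaw": 0},
  ],
)

```text
time: 10.15
tool_pos: [0.4033, -0.4366, 0.1961]
tcp_rot: [3.141, 0.038, 0.001]
wrist_force: [0.2, 0.1, -0.2]
width: 0.501
grip_force: 0.0
```

Emit:
drive_tool(
  increments=[
    {"delta_pos": [0, 0, 0], "turn": 0, "jaw": -1},
    {"delta_pos": [0, 0, 0], "turn": 0, "jaw": -1},
    {"delta_pos": [0, 0, 0], "turn": 0, "jaw": -1},
    {"delta_pos": [0, 0, 0], "turn": 0, "jaw": -1},
    {"delta_pos": [0, 0, 0], "turn": 0, "jaw": -1},
  ],
)

```text
time: 10.57
tool_pos: [0.4035, -0.4376, 0.1984]
tcp_rot: [3.138, 0.037, 0.006]
wrist_force: [1.5, 0.6, 6.7]
width: 0.134
grip_force: 68.5
```

Run:
```python
from h import *
go(.401,-.4352,.036,.02)
```

```text
grasp [ 0.4041 -0.4382  0.0434] yaw 0.0235 delta mm [-3.1 -3.1  7.4] turn 0.003
```

Emit:
drive_tool(
  increments=[
    {"delta_pos": [0, 0, 0], "turn": 0, "jaw": -0.4},
    {"delta_pos": [0, 0, 0], "turn": 0, "jaw": -0.4},
    {"delta_pos": [0, 0, 4], "turn": 0, "jaw": -0.4},
    {"delta_pos": [0, 0, 4], "turn": 0, "jaw": -0.4},
    {"delta_pos": [0, 0, 0], "turn": 0, "jaw": -0.4},
    {"delta_pos": [0, 0, 0], "turn": 0, "jaw": -0.4},
  ],
)

```text
time: 11.07
tool_pos: [0.402, -0.4362, 0.1862]
tcp_rot: [-3.14, -0.037, 0.002]
wrist_force: [0.5, -0.7, 0.6]
width: 0.3
grip_force: 0.0
```

Emit:
drive_tool(
  increments=[
    {"delta_pos": [0, 0, 0], "turn": 0, "jaw": -1},
    {"delta_pos": [0, 0, 0], "turn": 0, "jaw": -1},
    {"delta_pos": [0, 0, 0], "turn": 0, "jaw": -1},
    {"delta_pos": [0, 0, 0], "turn": 0, "jaw": -1},
  ],
)

```text
time: 11.4
tool_pos: [0.4023, -0.4365, 0.187]
tcp_rot: [-3.141, -0.037, 0.0]
wrist_force: [-0.1, 0.4, -1.9]
width: 0.152
grip_force: 68.4
```

Run:
```python
from h import *
go(.401,-.4352,.036,.02)
```

```text
grasp [ 0.4022 -0.4364  0.032 ] yaw 0.0237 delta mm [-1.2 -1.2 -4. ] turn 0.004
```

Emit:
drive_tool(
  increments=[
    {"delta_pos": [0, 0, -25], "turn": 0, "jaw": -1},
    {"delta_pos": [0, 0, -40], "turn": 0, "jaw": -1},
    {"delta_pos": [0, 0, -40], "turn": 0, "jaw": -1},
    {"delta_pos": [0, 0, -40], "turn": 0, "jaw": -1},
    {"delta_pos": [0, 0, -40], "turn": 0, "jaw": -1},
    {"delta_pos": [0, 0, -30], "turn": 0, "jaw": -1},
    {"delta_pos": [9.2, -37.7, 0], "turn": 0, "jaw": -1},
    {"delta_pos": [9.2, -37.7, 0], "turn": 0, "jaw": -1},
  ],
)

```text
time: 12.07
tool_pos: [0.4193, -0.3619, 0.4059]
tcp_rot: [3.136, 0.032, 0.008]
wrist_force: [0.6, 0.9, -2.2]
width: 0.149
grip_force: 68.8
```

Emit:
drive_tool(
  increments=[
    {"delta_pos": [9.2, -37.7, 0], "turn": 0, "jaw": -1},
    {"delta_pos": [9.2, -37.7, 0], "turn": 0, "jaw": -1},
    {"delta_pos": [9.2, -37.7, 0], "turn": 0, "jaw": -1},
    {"delta_pos": [9.2, -37.7, 0], "turn": 0, "jaw": -1},
    {"delta_pos": [9.2, -37.7, 0], "turn": 0, "jaw": -1},
    {"delta_pos": [9.2, -37.7, 0], "turn": 0, "jaw": -1},
    {"delta_pos": [9.2, -37.7, 0], "turn": 0, "jaw": -1},
    {"delta_pos": [9.2, -37.7, 0], "turn": 0, "jaw": -1},
  ],
)

```text
time: 12.73
tool_pos: [0.485, -0.0555, 0.4021]
tcp_rot: [3.141, 0.037, 0.0]
wrist_force: [1.3, 0.6, -1.4]
width: 0.144
grip_force: 68.7
```

Emit:
drive_tool(
  increments=[
    {"delta_pos": [9.2, -37.7, 0], "turn": 0, "jaw": -1},
    {"delta_pos": [9.2, -37.7, 0], "turn": 0, "jaw": -1},
    {"delta_pos": [9.2, -37.7, 0], "turn": 0, "jaw": -1},
    {"delta_pos": [9.2, -37.7, 0], "turn": 0, "jaw": -1},
    {"delta_pos": [0, 0, 0], "turn": 0.055, "jaw": -1},
    {"delta_pos": [0, 0, 0], "turn": 0.052, "jaw": -1},
    {"delta_pos": [0, 0, 0], "turn": 0, "jaw": -1},
    {"delta_pos": [0, 0, 0], "turn": 0, "jaw": -1},
  ],
)

```text
time: 13.4
tool_pos: [0.5183, 0.0944, 0.4018]
tcp_rot: [3.139, -0.128, -0.001]
wrist_force: [-0.3, -0.1, -2.3]
width: 0.15
grip_force: 68.8
```

Run:
```python
from h import *
go(.518,.095,.18,-.08)
```

```text
grasp [0.5182 0.0943 0.2468] yaw -0.0813 delta mm [-0.2 -0.7 66.8] turn -0.001
```

Emit:
drive_tool(
  increments=[
    {"delta_pos": [0, 0, 20], "turn": 0, "jaw": -1},
    {"delta_pos": [0, 0, 20], "turn": 0, "jaw": -1},
    {"delta_pos": [0, 0, 20], "turn": 0, "jaw": -1},
    {"delta_pos": [0, 0, 6], "turn": 0, "jaw": -1},
    {"delta_pos": [0, 0, 0], "turn": 0, "jaw": -1},
    {"delta_pos": [0, 0, 0], "turn": 0, "jaw": -1},
  ],
)

```text
time: 13.9
tool_pos: [0.5186, 0.0937, 0.3364]
tcp_rot: [3.139, -0.131, -0.0]
wrist_force: [0.1, 0.6, -1.5]
width: 0.148
grip_force: 68.9
```

Run:
```python
from h import *
go(.518,.095,.18,-.08)
c=cam("wrist");crop(c,"w9.png",200,40,380,340,2)
```

```text
grasp [0.5186 0.0937 0.1814] yaw -0.0835 delta mm [-0.7 -1.2  1.4] turn -0.004
```

View pics/w9.png

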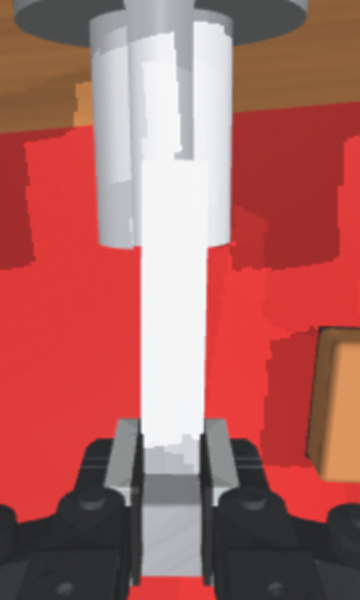

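Key 2 hovers over the left spindle: end spans x 99-231 at y=243, groove at the hub 126-195 at y=15, thin end 142-208 at y=160, head rear centre (172,577).

Run:
```python
from h import *
c=cam("wrist");P=lambda x,y,z:at(c,200+x/2,40+y/2,z)
f=np.array([.6278,.0864]);u=np.array([np.cos(.078),-np.sin(.078)]);n=np.array([-u[1],u[0]])
for k,p in(("end",P(165,244,.117)),("groove",P(160,15,.1345)),("groove mid",P(162,120,.1345)),("thin",P(175,160,.1694)),("thinmid",P(173,420,.175)),("headrear",P(172.5,577,.1894))):print(k,p,"along",((p[:2]-f)@u).round(4),"lat",((p[:2]-f)@n).round(4))
```

```text
end [0.5663 0.0908 0.117 ] along -0.0617 lat -0.0004
groove [0.6259 0.0868 0.1345] along -0.0019 lat 0.0003
groove mid [0.6009 0.0885 0.1345] along -0.027 lat -0.0
thin [0.5901 0.0862 0.1694] along -0.0376 lat -0.0031
thinmid [0.5325 0.0914 0.175 ] along -0.0954 lat -0.0024
headrear [0.5011 0.0942 0.1894] along -0.1269 lat -0.0021
```

Emit:
drive_tool(
  increments=[
    {"delta_pos": [10, -2.4, 4], "turn": -0.011, "jaw": -1},
    {"delta_pos": [8, 0, 6], "turn": 0, "jaw": -1},
    {"delta_pos": [4, 0, 6], "turn": 0, "jaw": -1},
    {"delta_pos": [0, 0, 6], "turn": 0, "jaw": -1},
    {"delta_pos": [0, 0, 3], "turn": 0, "jaw": -1},
    {"delta_pos": [0, 0, 0], "turn": 0, "jaw": -1},
    {"delta_pos": [0, 0, 0], "turn": 0, "jaw": -1},
  ],
)

```text
time: 14.58
tool_pos: [0.5403, 0.0948, 0.3104]
tcp_rot: [3.139, -0.113, -0.003]
wrist_force: [-0.3, 0.5, -1.1]
width: 0.142
grip_force: 68.9
```

Emit:
drive_tool(
  increments=[
    {"delta_pos": [0, 0, 1], "turn": 0, "jaw": -1},
    {"delta_pos": [0, 0, 0], "turn": 0, "jaw": -1},
    {"delta_pos": [0, 0, 0], "turn": 0, "jaw": -1},
  ],
)

```text
time: 14.83
tool_pos: [0.5407, 0.0949, 0.3104]
tcp_rot: [-3.139, 0.113, -0.001]
wrist_force: [-0.6, -0.6, -0.7]
width: 0.143
grip_force: 68.9
```

Run:
```python
from h import *
go(.54,.0945,.1545,-.078);print(bot.read_state()["wrist_force"],bot.read_state()["torque"])
```

```text
grasp [0.5407 0.0949 0.1554] yaw -0.0722 delta mm [-0.7  0.5  0.9] turn 0.006
[-0.56088214 -0.57719958 -0.73640844] [ 0.02980184  0.01966752 -0.02485859]
```

Emit:
drive_tool(
  increments=[
    {"delta_pos": [7, 0, 0], "turn": 0, "jaw": -1},
    {"delta_pos": [7, 0, 0], "turn": 0, "jaw": -1},
    {"delta_pos": [7, 0, 0], "turn": 0, "jaw": -1},
    {"delta_pos": [7, 0, 0], "turn": 0, "jaw": -1},
    {"delta_pos": [0, 0, 0], "turn": 0, "jaw": -1},
    {"delta_pos": [0, 0, 0], "turn": 0, "jaw": -1},
  ],
)

```text
time: 15.33
tool_pos: [0.5693, 0.0927, 0.3101]
tcp_rot: [3.14, -0.114, -0.0]
wrist_force: [-0.6, -0.6, -2.1]
width: 0.152
grip_force: 68.9
```

Emit:
drive_tool(
  increments=[
    {"delta_pos": [7, 0.1, 0], "turn": 0, "jaw": -1},
    {"delta_pos": [7, 0.1, 0], "turn": 0, "jaw": -1},
    {"delta_pos": [7, 0, 0], "turn": 0, "jaw": -1},
    {"delta_pos": [6, 0, 0], "turn": 0, "jaw": -1},
    {"delta_pos": [4, 0, 0], "turn": 0, "jaw": -1},
    {"delta_pos": [0, 0, 0], "turn": 0, "jaw": -1},
    {"delta_pos": [0, 0, 0], "turn": 0, "jaw": -1},
  ],
)

```text
time: 15.92
tool_pos: [0.5998, 0.0903, 0.3096]
tcp_rot: [3.139, -0.114, -0.0]
wrist_force: [1.3, 0.3, -5.4]
width: 0.147
grip_force: 68.7
```

Run:
```python
from h import *
go(.6042,.09,.1545,-.078);s=bot.read_state();print(s["wrist_force"],s["torque"])
```

```text
grasp [0.5998 0.0903 0.1546] yaw -0.0723 delta mm [4.4 0.  0.1] turn 0.006
[ 1.26829648  0.28476703 -5.43293553] [-0.01919297 -0.04534345  0.02517189]
```

Emit:
drive_tool(
  increments=[
    {"delta_pos": [0, 0, 1], "turn": 0, "jaw": -1},
    {"delta_pos": [0, 0, 0.5], "turn": 0, "jaw": -1},
    {"delta_pos": [0, 0, 0], "turn": 0, "jaw": -1},
    {"delta_pos": [0, 0, 0], "turn": 0, "jaw": -1},
  ],
)

```text
time: 16.25
tool_pos: [0.5995, 0.0905, 0.3091]
tcp_rot: [-3.139, 0.113, -0.001]
wrist_force: [0.1, 0.3, -2.1]
width: 0.146
grip_force: 69.0
```

Emit:
drive_tool(
  increments=[
    {"delta_pos": [2, 0, 0], "turn": 0, "jaw": -1},
    {"delta_pos": [2, 0, 0], "turn": 0, "jaw": -1},
    {"delta_pos": [0, 0, 0], "turn": 0, "jaw": -1},
    {"delta_pos": [0, 0, 0], "turn": 0, "jaw": -1},
  ],
)

```text
time: 16.58
tool_pos: [0.6038, 0.0901, 0.3089]
tcp_rot: [-3.139, 0.113, -0.001]
wrist_force: [-0.2, -0.5, -2.1]
width: 0.155
grip_force: 69.0
```

Run:
```python
from h import *
go(.6042,.09,.1545,-.078);s=bot.read_state();print(s["wrist_force"],s["torque"])
```

```text
grasp [0.6039 0.0901 0.1539] yaw -0.0722 delta mm [ 0.3  0.1 -0.6] turn 0.006
[-0.24390606 -0.49625272 -2.13083713] [-0.01162256  0.00463823 -0.02681806]
```

Emit:
drive_tool(
  increments=[
    {"delta_pos": [1, 0, 0], "turn": 0, "jaw": -1},
    {"delta_pos": [0, 0, 0], "turn": 0, "jaw": -1},
    {"delta_pos": [0, 0, 0], "turn": 0, "jaw": -0.2},
    {"delta_pos": [0, 0, 0], "turn": 0, "jaw": -0.2},
    {"delta_pos": [0, 0, 0], "turn": 0, "jaw": -0.2},
    {"delta_pos": [0, 0, -15], "turn": 0, "jaw": -0.2},
    {"delta_pos": [0, 0, -30], "turn": 0, "jaw": -0.2},
    {"delta_pos": [0, 0, -40], "turn": 0, "jaw": -0.2},
  ],
)

```text
time: 17.25
tool_pos: [0.6031, 0.0899, 0.3905]
tcp_rot: [3.138, -0.113, -0.013]
wrist_force: [-0.6, 0.0, 0.1]
width: 0.399
grip_force: 0.0
```

Emit:
drive_tool(
  increments=[
    {"delta_pos": [-1.2, 38.7, 0], "turn": 0, "jaw": 0},
    {"delta_pos": [-1.2, 38.7, 0], "turn": 0, "jaw": 0},
    {"delta_pos": [-1.2, 38.7, 0], "turn": 0, "jaw": 0},
    {"delta_pos": [-1.2, 38.7, 0], "turn": 0, "jaw": 0},
    {"delta_pos": [-1.2, 38.7, 0], "turn": 0, "jaw": 0},
    {"delta_pos": [-1.2, 38.7, 0], "turn": 0, "jaw": 0},
    {"delta_pos": [-1.2, 38.7, 0], "turn": 0, "jaw": 0},
    {"delta_pos": [-1.2, 38.7, 0], "turn": 0, "jaw": 0},
  ],
)

```text
time: 17.92
tool_pos: [0.5721, -0.2198, 0.394]
tcp_rot: [3.139, -0.113, 0.001]
wrist_force: [-0.4, 0.5, -0.2]
width: 0.501
grip_force: 0.0
```

Emit:
drive_tool(
  increments=[
    {"delta_pos": [-1.2, 38.7, 0], "turn": 0, "jaw": 0},
    {"delta_pos": [-1.2, 38.7, 0], "turn": 0, "jaw": 0},
    {"delta_pos": [-1.2, 38.7, 0], "turn": 0, "jaw": 0},
    {"delta_pos": [0, 0, 20], "turn": 0.015, "jaw": 0},
    {"delta_pos": [0, 0, 25], "turn": 0, "jaw": 0},
    {"delta_pos": [0, 0, 0], "turn": 0, "jaw": 0},
    {"delta_pos": [0, 0, 0], "turn": 0, "jaw": 0},
  ],
)

```text
time: 18.5
tool_pos: [0.5598, -0.3333, 0.3467]
tcp_rot: [-3.136, 0.137, 0.006]
wrist_force: [-0.5, 0.8, 0.5]
width: 0.502
grip_force: 0.0
```

Run:
```python
from h import *
go(.5608,-.3335,.028,-.086)
c=cam("wrist");im=c["pixels"].astype(int);h=cv2.cvtColor(c["pixels"],cv2.COLOR_RGB2HSV);m=cv2.inRange(h,(22,130,120),(35,255,255))
n,l,st,ce=cv2.connectedComponentsWithStats(m)
for i in range(1,n):
    if st[i,4]>400:
        pts=np.argwhere(l==i)[:,::-1].astype(np.float32);b=cv2.boxPoints(cv2.minAreaRect(pts));print(st[i],b.round(1).tolist(),[at(c,*p,.028)[:2].tolist() for p in b])
cv2.imwrite("pics/w10.png",c["pixels"][:,:,::-1])
```

```text
grasp [ 0.5592 -0.3329  0.1917] yaw -0.0876 delta mm [  2.3   0.8 163.7] turn -0.002
[ 275  133   25  122 2403] [[272.70001220703125, 253.3000030517578], [277.1000061035156, 132.1999969482422], [299.20001220703125, 133.0], [294.8999938964844, 254.10000610351562]] [[0.5033, -0.3158], [0.6212, -0.3315], [0.6187, -0.3514], [0.5005, -0.3381]]
```

Emit:
drive_tool(
  increments=[
    {"delta_pos": [2, 1.2, 30], "turn": 0.036, "jaw": 0},
    {"delta_pos": [0, 0, 35], "turn": 0, "jaw": 0},
    {"delta_pos": [0, 0, 35], "turn": 0, "jaw": 0},
    {"delta_pos": [0, 0, 32], "turn": 0, "jaw": 0},
    {"delta_pos": [0, 0, 22], "turn": 0, "jaw": 0},
    {"delta_pos": [0, 0, 6], "turn": 0, "jaw": 0},
    {"delta_pos": [0, 0, 0], "turn": 0, "jaw": 0},
    {"delta_pos": [0, 0, 0], "turn": 0, "jaw": 0},
  ],
)

```text
time: 19.22
tool_pos: [0.5638, -0.3352, 0.1908]
tcp_rot: [3.134, -0.192, 0.004]
wrist_force: [-0.3, 0.8, 0.7]
width: 0.503
grip_force: 0.0
```

Run:
```python
from h import *
go(.561,-.334,.029,-.122);print(bot.read_state()["wrist_force"])
```

```text
grasp [ 0.5642 -0.3354  0.0358] yaw -0.1224 delta mm [-3.4 -1.1  6.8] turn -0.0
[-0.3082903   0.76292197  0.71447324]
```

Emit:
drive_tool(
  increments=[
    {"delta_pos": [-3, -1, 3], "turn": 0, "jaw": 0},
    {"delta_pos": [0, 0, 3], "turn": 0, "jaw": 0},
    {"delta_pos": [0, 0, 0], "turn": 0, "jaw": 0},
    {"delta_pos": [0, 0, 0], "turn": 0, "jaw": -1},
    {"delta_pos": [0, 0, 0], "turn": 0, "jaw": -1},
    {"delta_pos": [0, 0, 0], "turn": 0, "jaw": -1},
    {"delta_pos": [0, 0, 0], "turn": 0, "jaw": -1},
    {"delta_pos": [0, 0, 0], "turn": 0, "jaw": -1},
  ],
  grip_force=110,
)

```text
time: 19.88
tool_pos: [0.5601, -0.3338, 0.184]
tcp_rot: [3.135, -0.194, 0.002]
wrist_force: [-1.4, 1.5, 5.5]
width: 0.226
grip_force: 109.0
```

Run:
```python
from h import *
go(.561,-.334,.029,-.122);print(bot.read_state()["wrist_force"])
```

```text
grasp [ 0.5602 -0.3338  0.029 ] yaw -0.1233 delta mm [ 0.8  0.1 -0. ] turn -0.001
[-1.39500768  1.45910854  5.48005286]
```

Emit:
drive_tool(
  increments=[
    {"delta_pos": [0, 0, -25], "turn": 0, "jaw": -1},
    {"delta_pos": [0, 0, -40], "turn": 0, "jaw": -1},
    {"delta_pos": [0, 0, -40], "turn": 0, "jaw": -1},
    {"delta_pos": [0, 0, -40], "turn": 0, "jaw": -1},
    {"delta_pos": [0, 0, -40], "turn": 0, "jaw": -1},
    {"delta_pos": [0, 0, -35], "turn": 0, "jaw": -1},
  ],
)

```text
time: 20.38
tool_pos: [0.5592, -0.3334, 0.4039]
tcp_rot: [-3.135, 0.194, 0.001]
wrist_force: [0.4, -0.1, -4.6]
width: 0.23
grip_force: 108.7
```

Emit:
drive_tool(
  increments=[
    {"delta_pos": [-12.2, -33.8, 0], "turn": 0, "jaw": -1},
    {"delta_pos": [-12.2, -33.8, 0], "turn": 0, "jaw": -1},
    {"delta_pos": [-12.2, -33.8, 0], "turn": 0, "jaw": -1},
    {"delta_pos": [-12.2, -33.8, 0], "turn": 0, "jaw": -1},
    {"delta_pos": [-12.2, -33.8, 0], "turn": 0, "jaw": -1},
    {"delta_pos": [-12.2, -33.8, 0], "turn": 0, "jaw": -1},
    {"delta_pos": [-12.2, -33.8, 0], "turn": 0, "jaw": -1},
    {"delta_pos": [-12.2, -33.8, 0], "turn": 0, "jaw": -1},
  ],
)

```text
time: 21.05
tool_pos: [0.4946, -0.0517, 0.401]
tcp_rot: [-3.135, 0.194, 0.004]
wrist_force: [0.4, -0.2, -5.1]
width: 0.23
grip_force: 109.0
```

Emit:
drive_tool(
  increments=[
    {"delta_pos": [0, 0, 0], "turn": -0.045, "jaw": -1},
    {"delta_pos": [0, 0, 30], "turn": 0, "jaw": -1},
    {"delta_pos": [0, 0, 0], "turn": 0, "jaw": -1},
    {"delta_pos": [0, 0, 0], "turn": 0, "jaw": -1},
  ],
)

```text
time: 21.38
tool_pos: [0.4944, -0.0528, 0.3697]
tcp_rot: [-3.138, 0.122, 0.011]
wrist_force: [-0.8, -0.5, -4.6]
width: 0.229
grip_force: 109.3
```

Run:
```python
from h import *
go(.4965,-.0537,.162,-.078);s=bot.read_state();print(s["width"],s["wrist_force"])
c=cam("wrist")
im=c["pixels"][0:340,180:400,::-1];cv2.imwrite("pics/w11.png",cv2.resize(im,None,fx=1.75,fy=1.75,interpolation=cv2.INTER_CUBIC))
```

```text
grasp [ 0.4933 -0.0526  0.2147] yaw -0.0779 delta mm [ 3.6  0.9 52.7] turn 0.0
0.22884075962040923 [-0.82511144 -0.45745911 -4.64136371]
```

View pics/w11.png

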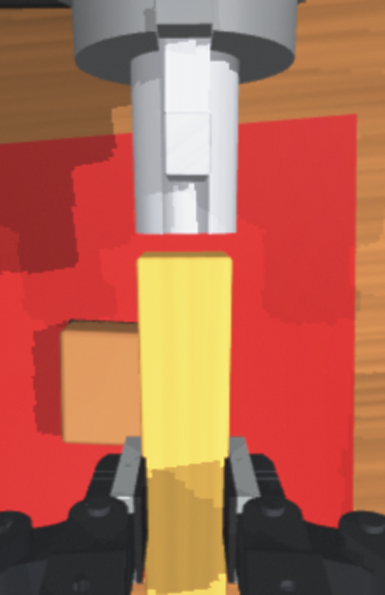

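The drift (front edge at (138-232,256)) is lined up behind key 1, whose head top is at (166-210, 112-174).

Run:
```python
from h import *
c=cam("wrist");P=lambda x,y,z:at(c,180+x/1.75,y/1.75,z)
f=np.array([.6161,-.0631]);u=np.array([np.cos(.078),-np.sin(.078)]);n=np.array([-u[1],u[0]])
for k,p in(("headfront",P(188,113,.162)),("headrear",P(188,174,.162)),("drift front",P(185,256,.2137)),("roof edge",P(184,35,.1475)),("drift back",P(185,500,.2137))):print(k,p,"along",((p[:2]-f)@u).round(4),"lat",((p[:2]-f)@n).round(4))
```

```text
headfront [ 0.594 -0.063  0.162] along -0.022 lat -0.0016
headrear [ 0.5765 -0.0616  0.162 ] along -0.0396 lat -0.0016
drift front [ 0.5553 -0.0589  0.2137] along -0.0609 lat -0.0006
roof edge [ 0.619  -0.0637  0.1475] along 0.0029 lat -0.0004
drift back [ 0.4922 -0.054   0.2137] along -0.1242 lat -0.0006
```

Emit:
drive_tool(
  increments=[
    {"delta_pos": [-4, 0.5, 20], "turn": 0, "jaw": -1},
    {"delta_pos": [0, 0, 20], "turn": 0, "jaw": -1},
    {"delta_pos": [0, 0, 12], "turn": 0, "jaw": -1},
    {"delta_pos": [0, 0, 0], "turn": 0, "jaw": -1},
    {"delta_pos": [6, 0, 0], "turn": 0, "jaw": -1},
    {"delta_pos": [6, 0, 0], "turn": 0, "jaw": -1},
    {"delta_pos": [6, 0, 0], "turn": 0, "jaw": -1},
    {"delta_pos": [0, 0, 0], "turn": 0, "jaw": -1},
  ],
)

```text
time: 22.15
tool_pos: [0.5123, -0.0552, 0.3225]
tcp_rot: [3.139, -0.123, 0.007]
wrist_force: [0.0, 0.0, -4.5]
width: 0.225
grip_force: 109.5
```

Run:
```python
from h import *
go(.515,-.0551,.162,-.078);s=bot.read_state();print(s["width"],s["wrist_force"])
```

```text
grasp [ 0.513  -0.0553  0.1675] yaw -0.0783 delta mm [ 2.  -0.3  5.6] turn -0.0
0.22539925035059072 [ 4.56075584e-02  2.90806178e-03 -4.52764206e+00]
```

Emit:
drive_tool(
  increments=[
    {"delta_pos": [0, 0, 3], "turn": 0, "jaw": -1},
    {"delta_pos": [1, 0, 0], "turn": 0, "jaw": -1},
    {"delta_pos": [1, 0, 0], "turn": 0, "jaw": -1},
    {"delta_pos": [1, 0, 0], "turn": 0, "jaw": -1},
    {"delta_pos": [1, 0, 0], "turn": 0, "jaw": -1},
    {"delta_pos": [0, 0, 0], "turn": 0, "jaw": -1},
  ],
)

```text
time: 22.65
tool_pos: [0.514, -0.0551, 0.3177]
tcp_rot: [-3.139, 0.123, 0.0]
wrist_force: [-0.3, -0.2, -5.0]
width: 0.226
grip_force: 109.5
```

Emit:
drive_tool(
  increments=[
    {"delta_pos": [1, 0, 0], "turn": 0, "jaw": -1},
    {"delta_pos": [1, 0, 0], "turn": 0, "jaw": -1},
    {"delta_pos": [1, 0, 0], "turn": 0, "jaw": -1},
    {"delta_pos": [1, 0, 0], "turn": 0, "jaw": -1},
    {"delta_pos": [0, 0, 0], "turn": 0, "jaw": -1},
  ],
)

```text
time: 23.07
tool_pos: [0.5178, -0.0555, 0.3175]
tcp_rot: [-3.139, 0.123, 0.002]
wrist_force: [-1.9, -0.8, -4.5]
width: 0.226
grip_force: 109.6
```

Run:
```python
from h import *
go(.515,-.0551,.162,-.078);s=bot.read_state();print(s["width"],s["wrist_force"])
```

```text
grasp [ 0.5177 -0.0554  0.1625] yaw -0.0782 delta mm [-2.7 -0.1  0.5] turn -0.0
0.2258495695557318 [-1.92000495 -0.84967672 -4.5424431 ]
```

Emit:
drive_tool(
  increments=[
    {"delta_pos": [1, 0, 0], "turn": 0, "jaw": -1},
    {"delta_pos": [1, 0, 0], "turn": 0, "jaw": -1},
    {"delta_pos": [1, 0, 0], "turn": 0, "jaw": -1},
    {"delta_pos": [1, 0, 0], "turn": 0, "jaw": -1},
    {"delta_pos": [0, 0, 0], "turn": 0, "jaw": -1},
  ],
)

```text
time: 23.48
tool_pos: [0.5196, -0.0555, 0.3169]
tcp_rot: [-3.139, 0.123, 0.014]
wrist_force: [-12.5, 2.0, 1.8]
width: 0.227
grip_force: 110.5
```

Emit:
drive_tool(
  increments=[
    {"delta_pos": [1, 0, 0], "turn": 0, "jaw": -1},
    {"delta_pos": [1, 0, 0], "turn": 0, "jaw": -1},
    {"delta_pos": [1, 0, 0], "turn": 0, "jaw": -1},
    {"delta_pos": [1, 0, 0], "turn": 0, "jaw": -1},
    {"delta_pos": [0, 0, 0], "turn": 0, "jaw": -1},
  ],
)

```text
time: 23.9
tool_pos: [0.5226, -0.0558, 0.3167]
tcp_rot: [-3.138, 0.122, 0.019]
wrist_force: [-16.2, 1.3, 4.3]
width: 0.224
grip_force: 110.8
```

Emit:
drive_tool(
  increments=[
    {"delta_pos": [1, 0, 0], "turn": 0, "jaw": -1},
    {"delta_pos": [1, 0, 0], "turn": 0, "jaw": -1},
    {"delta_pos": [1, 0, 0], "turn": 0, "jaw": -1},
    {"delta_pos": [1, 0, 0], "turn": 0, "jaw": -1},
    {"delta_pos": [0, 0, 0], "turn": 0, "jaw": -1},
  ],
)

```text
time: 24.32
tool_pos: [0.5261, -0.056, 0.3167]
tcp_rot: [-3.138, 0.122, 0.022]
wrist_force: [-19.3, 1.7, 6.4]
width: 0.224
grip_force: 111.0
```

Run:
```python
from h import *
go(.5307,-.0564,.162,-.078);s=bot.read_state();print(s["width"],s["wrist_force"])
```

```text
grasp [ 0.524  -0.0558  0.1617] yaw -0.078 delta mm [ 6.7  0.1 -0.4] turn 0.0
0.22418429752973648 [-19.29177495   1.72230953   6.42017825]
```

Emit:
drive_tool(
  increments=[
    {"delta_pos": [1, 0, 0], "turn": 0, "jaw": -1},
    {"delta_pos": [1, 0, 0], "turn": 0, "jaw": -1},
    {"delta_pos": [1, 0, 0], "turn": 0, "jaw": -1},
    {"delta_pos": [1, 0, 0], "turn": 0, "jaw": -1},
    {"delta_pos": [0, 0, 0], "turn": 0, "jaw": -1},
  ],
)

```text
time: 24.73
tool_pos: [0.5296, -0.0563, 0.3166]
tcp_rot: [-3.138, 0.122, 0.024]
wrist_force: [-21.7, 1.7, 7.8]
width: 0.226
grip_force: 111.2
```

Emit:
drive_tool(
  increments=[
    {"delta_pos": [1, 0, 0], "turn": 0, "jaw": -1},
    {"delta_pos": [1, 0, 0], "turn": 0, "jaw": -1},
    {"delta_pos": [0.5, 0, 0], "turn": 0, "jaw": -1},
    {"delta_pos": [0, 0, 0], "turn": 0, "jaw": -1},
    {"delta_pos": [0, 0, 0], "turn": 0, "jaw": -1},
  ],
)

```text
time: 25.15
tool_pos: [0.5318, -0.0564, 0.3165]
tcp_rot: [-3.138, 0.122, 0.026]
wrist_force: [-22.5, 2.2, 9.3]
width: 0.229
grip_force: 111.3
```

Run:
```python
from h import *
go(.5307,-.0564,.162,-.078);s=bot.read_state();print(s["width"],s["wrist_force"])
c=cam("wrist");crop(c,"w12.png",180,0,400,340,1.75)
```

```text
grasp [ 0.5292 -0.0562  0.1616] yaw -0.078 delta mm [ 1.5  0.1 -0.5] turn 0.0
0.22906624974160195 [-22.46148822   2.20225456   9.29752756]
```

View pics/w12.png

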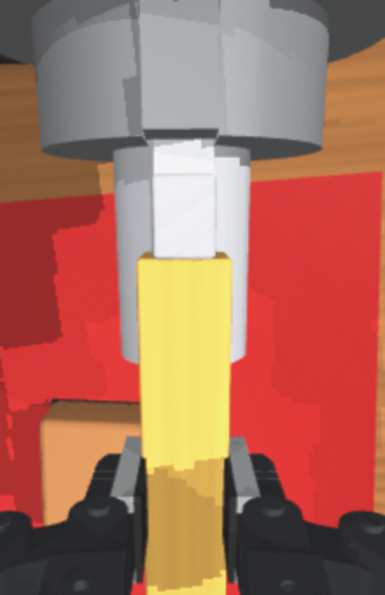

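The drift presses on the head: head top spans y 175-257, and the hub's keyway edge is at y=139.

Run:
```python
from h import *
c=cam("wrist");P=lambda x,y,z:at(c,180+x/1.75,y/1.75,z)
f=np.array([.6161,-.0631]);u=np.array([np.cos(.078),-np.sin(.078)]);n=np.array([-u[1],u[0]])
for k,p in(("headfront",P(184,175,.162)),("headrear",P(184,257,.162)),("roof",P(181,139,.1475)),("rooftop",P(181,130,.155))):print(k,p,"along",((p[:2]-f)@u).round(4),"lat",((p[:2]-f)@n).round(4))
```

```text
headfront [ 0.6071 -0.0631  0.162 ] along -0.009 lat -0.0007
headrear [ 0.5898 -0.0617  0.162 ] along -0.0263 lat -0.0007
roof [ 0.616  -0.0631  0.1475] along -0.0001 lat -0.0
rooftop [ 0.617  -0.0632  0.155 ] along 0.0009 lat -0.0
```

Emit:
drive_tool(
  increments=[
    {"delta_pos": [1, 0, 0], "turn": 0, "jaw": -1},
    {"delta_pos": [1, 0, 0], "turn": 0, "jaw": -1},
    {"delta_pos": [0.5, 0, 0], "turn": 0, "jaw": -1},
    {"delta_pos": [0, 0, 0], "turn": 0, "jaw": -1},
    {"delta_pos": [0, 0, 0], "turn": 0, "jaw": -1},
  ],
)

```text
time: 25.67
tool_pos: [0.534, -0.0566, 0.3166]
tcp_rot: [-3.138, 0.122, 0.027]
wrist_force: [-24.5, 1.7, 10.4]
width: 0.228
grip_force: 111.4
```

Run:
```python
from h import *
go(.508,.0957,.162,-.078);s=bot.read_state();print(s["width"],s["wrist_force"])
```

```text
grasp [ 0.5313 -0.0563  0.1616] yaw -0.0779 delta mm [ -35.  -149.7    0.3] turn 0.0
0.22779457395740488 [-24.5221287    1.68281414  10.40891929]
```

Emit:
drive_tool(
  increments=[
    {"delta_pos": [-15, 0, 0], "turn": 0, "jaw": -1},
    {"delta_pos": [-25, 0, -10], "turn": 0, "jaw": -1},
    {"delta_pos": [0, -30, -20], "turn": 0, "jaw": -1},
    {"delta_pos": [0, -30, 0], "turn": 0, "jaw": -1},
    {"delta_pos": [0, -30, 0], "turn": 0, "jaw": -1},
    {"delta_pos": [0, -30, 0], "turn": 0, "jaw": -1},
    {"delta_pos": [0, -29.5, 20], "turn": 0, "jaw": -1},
    {"delta_pos": [0, 0, 10], "turn": 0, "jaw": -1},
  ],
)

```text
time: 26.33
tool_pos: [0.5113, 0.0993, 0.3177]
tcp_rot: [-3.136, 0.118, -0.005]
wrist_force: [-1.1, 0.1, -5.9]
width: 0.227
grip_force: 110.1
```

Emit:
drive_tool(
  increments=[
    {"delta_pos": [0, 0, 0], "turn": 0, "jaw": -1},
    {"delta_pos": [0, 0, 0], "turn": 0, "jaw": -1},
  ],
)

```text
time: 26.5
tool_pos: [0.5103, 0.0951, 0.3168]
tcp_rot: [3.138, -0.121, -0.003]
wrist_force: [0.5, -0.4, -5.0]
width: 0.225
grip_force: 110.2
```

Run:
```python
from h import *
go(.5281,.0942,.162,-.078);s=bot.read_state();print(s["width"],s["wrist_force"])
c=cam("wrist");f=np.array([.6278,.0864]);u=np.array([np.cos(.078),-np.sin(.078)])
# brightness profile along key line z=.162
g=cv2.cvtColor(c["pixels"],cv2.COLOR_RGB2GRAY)
print([ (a,int(g[int(q[1]),int(q[0])])) for a in range(-62,4,1) for q in [px(c,np.append(f+u*a/1000,.162))] if q[1]>0])
cv2.imwrite("pics/w13.png",c["pixels"][:,:,::-1])
```

```text
grasp [0.51   0.0949 0.1618] yaw -0.0772 delta mm [18.1 -0.7 -0.3] turn 0.001
0.22520694006966416 [ 0.53094388 -0.39853301 -4.95925439]
[(-62, 223), (-61, 222), (-60, 222), (-59, 222), (-58, 216), (-57, 150), (-56, 236), (-55, 242), (-54, 242), (-53, 242), (-52, 242), (-51, 242), (-50, 242), (-49, 242), (-48, 242), (-47, 236), (-46, 234), (-45, 233), (-44, 233), (-43, 179), (-42, 174), (-41, 108), (-40, 153), (-39, 241), (-38, 241), (-37, 239), (-36, 241), (-35, 241), (-34, 240), (-33, 241), (-32, 241), (-31, 242), (-30, 242), (-29, 240), (-28, 240), (-27, 241), (-26, 241), (-25, 241), (-24, 242), (-23, 243), (-22, 232), (-21, 244), (-20, 244), (-19, 243), (-18, 244), (-17, 243), (-16, 243), (-15, 243), (-14, 243), (-13, 243), (-12, 243), (-11, 243), (-10, 243), (-9, 235), (-8, 234), (-7, 193)]
```

Emit:
drive_tool(
  increments=[
    {"delta_pos": [5, -0.5, 0], "turn": 0, "jaw": -1},
    {"delta_pos": [5, 0, 0], "turn": 0, "jaw": -1},
    {"delta_pos": [4, 0, 0], "turn": 0, "jaw": -1},
    {"delta_pos": [2, 0, 0], "turn": 0, "jaw": -1},
    {"delta_pos": [1, 0, 0], "turn": 0, "jaw": -1},
    {"delta_pos": [1, 0, 0], "turn": 0, "jaw": -1},
    {"delta_pos": [1, 0, 0], "turn": 0, "jaw": -1},
    {"delta_pos": [0, 0, 0], "turn": 0, "jaw": -1},
  ],
)

```text
time: 27.22
tool_pos: [0.5288, 0.094, 0.3173]
tcp_rot: [3.139, -0.123, -0.005]
wrist_force: [-5.1, -1.4, -2.3]
width: 0.229
grip_force: 110.6
```

Emit:
drive_tool(
  increments=[
    {"delta_pos": [1, 0, 0], "turn": 0, "jaw": -1},
    {"delta_pos": [1, 0, 0], "turn": 0, "jaw": -1},
    {"delta_pos": [1, 0, 0], "turn": 0, "jaw": -1},
    {"delta_pos": [1, 0, 0], "turn": 0, "jaw": -1},
    {"delta_pos": [0, 0, 0], "turn": 0, "jaw": -1},
  ],
)

```text
time: 27.63
tool_pos: [0.5306, 0.0939, 0.3167]
tcp_rot: [3.139, -0.123, -0.017]
wrist_force: [-15.8, 1.1, 2.9]
width: 0.222
grip_force: 111.4
```

Emit:
drive_tool(
  increments=[
    {"delta_pos": [1, 0, 0], "turn": 0, "jaw": -1},
    {"delta_pos": [1, 0, 0], "turn": 0, "jaw": -1},
    {"delta_pos": [1, 0, 0], "turn": 0, "jaw": -1},
    {"delta_pos": [1, 0, 0], "turn": 0, "jaw": -1},
    {"delta_pos": [0, 0, 0], "turn": 0, "jaw": -1},
  ],
)

```text
time: 28.05
tool_pos: [0.534, 0.0937, 0.3167]
tcp_rot: [3.139, -0.123, -0.02]
wrist_force: [-17.3, 0.7, 5.2]
width: 0.228
grip_force: 111.7
```

Run:
```python
from h import *
go(.543,.0930,.162,-.078);s=bot.read_state();print(s["width"],s["wrist_force"])
```

```text
grasp [0.532  0.0937 0.1617] yaw -0.0781 delta mm [11.  -0.1 -0.5] turn -0.0
0.22831272113887838 [-17.27685803   0.71246405   5.16100679]
```

Emit:
drive_tool(
  increments=[
    {"delta_pos": [1, 0, 0], "turn": 0, "jaw": -1},
    {"delta_pos": [1, 0, 0], "turn": 0, "jaw": -1},
    {"delta_pos": [1, 0, 0], "turn": 0, "jaw": -1},
    {"delta_pos": [1, 0, 0], "turn": 0, "jaw": -1},
    {"delta_pos": [1, 0, 0], "turn": 0, "jaw": -1},
    {"delta_pos": [0, 0, 0], "turn": 0, "jaw": -1},
  ],
)

```text
time: 28.55
tool_pos: [0.5383, 0.0934, 0.3166]
tcp_rot: [3.139, -0.123, -0.023]
wrist_force: [-20.9, 1.2, 6.8]
width: 0.224
grip_force: 111.9
```

Emit:
drive_tool(
  increments=[
    {"delta_pos": [1, 0, 0], "turn": 0, "jaw": -1},
    {"delta_pos": [1, 0, 0], "turn": 0, "jaw": -1},
    {"delta_pos": [1, 0, 0], "turn": 0, "jaw": -1},
    {"delta_pos": [1, 0, 0], "turn": 0, "jaw": -1},
    {"delta_pos": [1, 0, 0], "turn": 0, "jaw": -1},
    {"delta_pos": [1, 0, 0], "turn": 0, "jaw": -1},
    {"delta_pos": [0, 0, 0], "turn": 0, "jaw": -1},
    {"delta_pos": [0, 0, 0], "turn": 0, "jaw": -1},
  ],
)

```text
time: 29.22
tool_pos: [0.5436, 0.0931, 0.3165]
tcp_rot: [3.139, -0.122, -0.027]
wrist_force: [-24.2, 2.1, 8.9]
width: 0.228
grip_force: 112.2
```

Run:
```python
from h import *
go(.543,.0930,.162,-.078);s=bot.read_state();print(s["width"],s["wrist_force"])
c=cam("wrist");g=cv2.cvtColor(c["pixels"],cv2.COLOR_RGB2GRAY)
for f in([.6278,.0864],):
  f=np.array(f);u=np.array([np.cos(.078),-np.sin(.078)])
  for z in(.162,.1475):print(z,[ (a,int(g[int(q[1]),int(q[0])])) for a in range(-32,12,1) for q in [px(c,np.append(f+u*a/1000,z))] if q[1]>0])
```

```text
grasp [0.5409 0.0931 0.1616] yaw -0.078 delta mm [ 2.  -0.  -0.5] turn -0.0
0.22791893552710965 [-24.16733661   2.08249103   8.94921664]
0.162 [(-32, 227), (-31, 227), (-30, 227), (-29, 227), (-28, 227), (-27, 201), (-26, 236), (-25, 244), (-24, 243), (-23, 243), (-22, 244), (-21, 243), (-20, 244), (-19, 244), (-18, 244), (-17, 244), (-16, 243), (-15, 243), (-14, 244), (-13, 244), (-12, 244), (-11, 244), (-10, 245), (-9, 239), (-8, 246), (-7, 246), (-6, 242), (-5, 242), (-4, 242), (-3, 190), (-2, 78), (-1, 114), (0, 189), (1, 188), (2, 188), (3, 188), (4, 188), (5, 188), (6, 187), (7, 188), (8, 187), (9, 188), (10, 187), (11, 187)]
0.1475 [(-32, 227), (-31, 227), (-30, 227), (-29, 227), (-28, 215), (-27, 243), (-26, 244), (-25, 243), (-24, 243), (-23, 244), (-22, 243), (-21, 243), (-20, 244), (-19, 244), (-18, 244), (-17, 244), (-16, 244), (-15, 243), (-14, 243), (-13, 244), (-12, 244), (-11, 244), (-10, 244), (-9, 245), (-8, 230), (-7, 246), (-6, 246), (-5, 244), (-4, 242), (-3, 242), (-2, 213), (-1, 81), (0, 78), (1, 178), (2, 188), (3, 188), (4, 188), (5, 188), (6, 189), (7, 188), (8, 188), (9, 188), (10, 187), (11, 188)]
```

Emit:
drive_tool(
  increments=[
    {"delta_pos": [1, 0, 0], "turn": 0, "jaw": -1},
    {"delta_pos": [1, 0, 0], "turn": 0, "jaw": -1},
    {"delta_pos": [1, 0, 0], "turn": 0, "jaw": -1},
    {"delta_pos": [0, 0, 0], "turn": 0, "jaw": -1},
    {"delta_pos": [0, 0, 0], "turn": 0, "jaw": -1},
  ],
)

```text
time: 29.68
tool_pos: [0.5462, 0.0929, 0.3165]
tcp_rot: [3.139, -0.122, -0.029]
wrist_force: [-25.0, 1.4, 11.3]
width: 0.227
grip_force: 112.3
```

Emit:
drive_tool(
  increments=[
    {"delta_pos": [-15, 0, 0], "turn": 0, "jaw": -1},
    {"delta_pos": [-25, 0, -10], "turn": 0, "jaw": -1},
    {"delta_pos": [-25, 0, -30], "turn": 0, "jaw": -1},
    {"delta_pos": [0, 0, -40], "turn": 0, "jaw": -1},
    {"delta_pos": [0, 0, 0], "turn": 0, "jaw": -1},
    {"delta_pos": [0, 0, 0], "turn": 0, "jaw": -1},
  ],
)

```text
time: 30.18
tool_pos: [0.4878, 0.0977, 0.4012]
tcp_rot: [-3.138, 0.122, -0.013]
wrist_force: [0.2, 0.2, -4.2]
width: 0.223
grip_force: 110.5
```

Run:
```python
from h import *
go(.54,-.335,.25,-.05)
c=cam("wrist");g=cv2.cvtColor(c["pixels"],cv2.COLOR_RGB2GRAY)
u=np.array([np.cos(.078),-np.sin(.078)])
for f in([.6278,.0864],[.6161,-.0636]):
  f=np.array(f)
  print([ (a,int(g[int(q[1]),int(q[0])])) for a in range(-32,12,1) for q in [px(c,np.append(f+u*a/1000,.162))] if 0<q[1]<420 and 0<q[0]<560])
crop(c,"w14.png",200,0,480,210,2.8)
```

```text
grasp [0.4891 0.0979 0.2463] yaw -0.0778 delta mm [ 84.4 427.6  -3.8] turn -0.028
[(-32, 180), (-31, 163), (-30, 103), (-29, 99), (-28, 100), (-27, 99), (-26, 99), (-25, 101), (-24, 128), (-23, 232), (-22, 233), (-21, 231), (-20, 233), (-19, 233), (-18, 232), (-17, 233), (-16, 234), (-15, 234), (-14, 234), (-13, 232), (-12, 230), (-11, 232), (-10, 232), (-9, 232), (-8, 234), (-7, 234), (-6, 160), (-5, 85), (-4, 66), (-3, 66), (-2, 73), (-1, 150), (0, 156), (1, 156)]
[(-32, 132), (-31, 130), (-30, 127), (-29, 127), (-28, 125), (-27, 117), (-26, 97), (-25, 113), (-24, 185), (-23, 234), (-22, 236), (-21, 236), (-20, 236), (-19, 236), (-18, 237), (-17, 237), (-16, 237), (-15, 233), (-14, 234), (-13, 234), (-12, 235), (-11, 235), (-10, 236), (-9, 237), (-8, 236), (-7, 159), (-6, 85), (-5, 64), (-4, 83), (-3, 67), (-2, 66), (-1, 69), (0, 148), (1, 157)]
```

Both heads sit about 6 mm off their hubs (rear edges at -24 mm), so the keys are tight. Next the drift goes back to the tray.

Emit:
drive_tool(
  increments=[
    {"delta_pos": [8.1, 38.4, 0], "turn": 0, "jaw": -1},
    {"delta_pos": [8.1, 38.4, 0], "turn": 0, "jaw": -1},
    {"delta_pos": [8.1, 38.4, 0], "turn": 0, "jaw": -1},
    {"delta_pos": [8.1, 38.4, 0], "turn": 0, "jaw": -1},
    {"delta_pos": [8.1, 38.4, 0], "turn": 0, "jaw": -1},
    {"delta_pos": [8.1, 38.4, 0], "turn": 0, "jaw": -1},
    {"delta_pos": [8.1, 38.4, 0], "turn": 0, "jaw": -1},
    {"delta_pos": [8.1, 38.4, 0], "turn": 0, "jaw": -1},
  ],
)

```text
time: 30.9
tool_pos: [0.5269, -0.2159, 0.3947]
tcp_rot: [-3.137, 0.123, 0.006]
wrist_force: [0.6, 0.2, -4.6]
width: 0.23
grip_force: 110.3
```

Emit:
drive_tool(
  increments=[
    {"delta_pos": [8.1, 38.4, 0], "turn": 0, "jaw": -1},
    {"delta_pos": [8.1, 38.4, 0], "turn": 0, "jaw": -1},
    {"delta_pos": [8.1, 38.4, 0], "turn": 0, "jaw": -1},
    {"delta_pos": [0, 0, 0], "turn": -0.03, "jaw": -1},
    {"delta_pos": [0, 0, 35], "turn": 0, "jaw": -1},
    {"delta_pos": [0, 0, 40], "turn": 0, "jaw": -1},
    {"delta_pos": [0, 0, 40], "turn": 0, "jaw": -1},
    {"delta_pos": [0, 0, 40], "turn": 0, "jaw": -1},
  ],
)

```text
time: 31.57
tool_pos: [0.5416, -0.3305, 0.2385]
tcp_rot: [-3.139, 0.077, 0.004]
wrist_force: [0.5, 0.1, -5.3]
width: 0.227
grip_force: 110.8
```

Emit:
drive_tool(
  increments=[
    {"delta_pos": [0, 0, 20], "turn": 0, "jaw": -1},
    {"delta_pos": [0, 0, 10], "turn": 0, "jaw": -1},
    {"delta_pos": [0, 0, 10], "turn": 0, "jaw": -1},
    {"delta_pos": [0, 0, 0], "turn": 0, "jaw": -1},
    {"delta_pos": [0, 0, 0], "turn": 0, "jaw": -1},
  ],
)

```text
time: 31.98
tool_pos: [0.5432, -0.331, 0.2031]
tcp_rot: [3.14, -0.076, 0.001]
wrist_force: [-0.4, -0.6, -4.6]
width: 0.228
grip_force: 110.6
```

Run:
```python
from h import *
go(.545,-.33,.03,-.05);print(bot.read_state()["wrist_force"])
c=cam("top");cv2.imwrite("pics/t2.png",c["pixels"][:,:,::-1])
h=cv2.cvtColor(c["pixels"],cv2.COLOR_RGB2HSV)
m=cv2.inRange(h,(8,90,100),(16,190,255));m[:,:180]=0;m[:,292:]=0;m[:172]=0;m[268:]=0
n,l,st,ce=cv2.connectedComponentsWithStats(m)
for i in range(1,n):
  if st[i,4]>60:
    pts=np.argwhere(l==i)[:,::-1].astype(np.float32);b=cv2.boxPoints(cv2.minAreaRect(pts));print(st[i],[at(c,*p,.034)[:2].tolist() for p in b])
```

```text
grasp [ 0.5433 -0.3311  0.0481] yaw -0.0482 delta mm [ 1.7 -1.2 18.1] turn 0.002
[-0.3542002  -0.56752839 -4.5978958 ]
[233 204  20  25 409] [[0.4315, 0.0267], [0.5015, 0.0184], [0.4942, -0.0362], [0.4243, -0.0276]]
```

Emit:
drive_tool(
  increments=[
    {"delta_pos": [0, 0, 8], "turn": 0, "jaw": -1},
    {"delta_pos": [0, 0, 6], "turn": 0, "jaw": -1},
    {"delta_pos": [0, 0, 2], "turn": 0, "jaw": -1},
    {"delta_pos": [0, 0, 0], "turn": 0, "jaw": -1},
    {"delta_pos": [0, 0, 0], "turn": 0, "jaw": -1},
  ],
)

```text
time: 32.45
tool_pos: [0.5425, -0.3305, 0.1866]
tcp_rot: [-3.141, 0.076, 0.0]
wrist_force: [-0.4, 0.5, -5.8]
width: 0.229
grip_force: 110.7
```

Emit:
drive_tool(
  increments=[
    {"delta_pos": [0, 0, 0], "turn": 0, "jaw": -0.1},
    {"delta_pos": [0, 0, 0], "turn": 0, "jaw": -0.1},
    {"delta_pos": [0, 0, 0], "turn": 0, "jaw": -0.1},
    {"delta_pos": [0, 0, 0], "turn": 0, "jaw": -0.1},
    {"delta_pos": [0, 0, -20], "turn": 0, "jaw": -0.1},
    {"delta_pos": [0, 0, -40], "turn": 0, "jaw": 0.2},
    {"delta_pos": [0, 0, -40], "turn": 0, "jaw": 1},
    {"delta_pos": [0, 0, -40], "turn": 0, "jaw": 1},
  ],
)

```text
time: 33.12
tool_pos: [0.5424, -0.3305, 0.3282]
tcp_rot: [-3.14, 0.076, 0.001]
wrist_force: [1.5, 0.3, -0.1]
width: 0.857
grip_force: 0.0
```

Run:
```python
from h import *
go(.4629,-.0047,.026,-.12)
```

```text
grasp [ 0.5423 -0.3304  0.1732] yaw -0.0482 delta mm [ -94.9 -321.5  147.3] turn 0.072
```

Emit:
drive_tool(
  increments=[
    {"delta_pos": [-12, -20, -20], "turn": 0, "jaw": 1},
    {"delta_pos": [-12, -37.7, 0], "turn": 0, "jaw": 1},
    {"delta_pos": [-12, -37.7, 0], "turn": 0, "jaw": 1},
    {"delta_pos": [-12, -37.7, 0], "turn": 0, "jaw": 1},
    {"delta_pos": [-12, -37.7, 0], "turn": 0, "jaw": 1},
    {"delta_pos": [-12, -37.7, 0], "turn": 0, "jaw": 1},
    {"delta_pos": [-12, -37.7, 0], "turn": 0, "jaw": 1},
    {"delta_pos": [-11, -37.7, 0], "turn": 0, "jaw": 1},
  ],
)

```text
time: 33.78
tool_pos: [0.4605, -0.041, 0.3474]
tcp_rot: [3.141, -0.077, 0.003]
wrist_force: [0.2, 0.6, -0.0]
width: 0.997
grip_force: 0.0
```

Emit:
drive_tool(
  increments=[
    {"delta_pos": [0, -37.6, 0], "turn": 0, "jaw": 1},
    {"delta_pos": [0, 0, 0], "turn": 0.072, "jaw": 1},
    {"delta_pos": [0, 0, 0], "turn": 0, "jaw": 1},
    {"delta_pos": [0, 0, 0], "turn": 0, "jaw": 1},
  ],
)

```text
time: 34.12
tool_pos: [0.4633, -0.0046, 0.3473]
tcp_rot: [3.136, -0.184, 0.002]
wrist_force: [0.2, -0.6, -0.0]
width: 0.999
grip_force: 0.0
```

Run:
```python
from h import *
go(.4629,-.0047,.026,-.12)
c=cam("wrist");h=cv2.cvtColor(c["pixels"],cv2.COLOR_RGB2HSV);m=cv2.inRange(h,(8,90,150),(16,170,255));m[300:]=0;m[:,:150]=0;m[:,430:]=0
cv2.imwrite("pics/w15.png",c["pixels"][:,:,::-1])
n,l,st,ce=cv2.connectedComponentsWithStats(m)
for i in range(1,n):
  if st[i,4]>600:
    pts=np.argwhere(l==i)[:,::-1].astype(np.float32);b=cv2.boxPoints(cv2.minAreaRect(pts));print(st[i],b.tolist(),[at(c,*p,.034)[:2].tolist() for p in b])
```

```text
grasp [ 0.4635 -0.0047  0.1923] yaw -0.1171 delta mm [ -0.9   0.  166.3] turn 0.003
[282   0  39  36 905] [[278.8606262207031, 3.9312286376953125], [319.8160095214844, -1.4107818603515625], [323.9033508300781, 29.925643920898438], [282.9479675292969, 35.26765441894531]] [[0.6253, -0.0195], [0.6252, -0.0525], [0.6025, -0.0539], [0.6026, -0.0201]]
[393   0  37  21 703] [[393.0, 0.0], [429.0, 0.0], [429.0, 20.0], [393.0, 20.0]] [[0.6174, -0.1106], [0.614, -0.1392], [0.5998, -0.1394], [0.6032, -0.1103]]
[ 254  160   60   74 4198] [[254.0, 233.0], [254.0, 160.0], [313.0, 160.0], [313.0, 233.0]] [[0.4348, 0.0284], [0.5046, 0.0182], [0.4983, -0.0352], [0.428, -0.0287]]
```

Emit:
drive_tool(
  increments=[
    {"delta_pos": [3, 0, 30], "turn": 0, "jaw": 1},
    {"delta_pos": [0, 0, 35], "turn": 0, "jaw": 1},
    {"delta_pos": [0, 0, 35], "turn": 0, "jaw": 1},
    {"delta_pos": [0, 0, 35], "turn": 0, "jaw": 1},
    {"delta_pos": [0, 0, 20], "turn": 0, "jaw": 1},
    {"delta_pos": [0, 0, 8], "turn": 0, "jaw": 1},
    {"delta_pos": [0, 0, 0], "turn": 0, "jaw": 1},
    {"delta_pos": [0, 0, 0], "turn": 0, "jaw": 1},
  ],
  grip_force=60,
)

```text
time: 34.83
tool_pos: [0.4669, -0.0062, 0.1842]
tcp_rot: [3.136, -0.19, 0.001]
wrist_force: [-0.1, 0.0, 0.8]
width: 1.003
grip_force: 0.0
```

Emit:
drive_tool(
  increments=[
    {"delta_pos": [0, 0, 0], "turn": 0, "jaw": -1},
    {"delta_pos": [0, 0, 0], "turn": 0, "jaw": -1},
    {"delta_pos": [0, 0, 0], "turn": 0, "jaw": -1},
    {"delta_pos": [0, 0, 0], "turn": 0, "jaw": -1},
    {"delta_pos": [0, 0, -20], "turn": 0, "jaw": -1},
    {"delta_pos": [0, 0, -40], "turn": 0, "jaw": -1},
    {"delta_pos": [0, 0, -40], "turn": 0, "jaw": -1},
    {"delta_pos": [0, 0, -40], "turn": 0, "jaw": -1},
  ],
)

```text
time: 35.5
tool_pos: [0.4655, -0.0051, 0.3254]
tcp_rot: [-3.136, 0.188, 0.001]
wrist_force: [1.0, -0.3, -0.8]
width: 0.631
grip_force: 63.7
```

Run:
```python
from h import *
go(.43,-.40,.14,-.05);s=bot.read_state();print(s["width"],s["wrist_force"])
```

```text
grasp [ 0.4654 -0.0051  0.1704] yaw -0.1198 delta mm [ 12.1 396.3  30.4] turn -0.07
0.6309268199140174 [ 1.03784729 -0.26086214 -0.75751586]
```

Emit:
drive_tool(
  increments=[
    {"delta_pos": [1.2, 39.6, 0], "turn": 0, "jaw": -1},
    {"delta_pos": [1.2, 39.6, 0], "turn": 0, "jaw": -1},
    {"delta_pos": [1.2, 39.6, 0], "turn": 0, "jaw": -1},
    {"delta_pos": [1.2, 39.6, 0], "turn": 0, "jaw": -1},
    {"delta_pos": [1.2, 39.6, 0], "turn": 0, "jaw": -1},
    {"delta_pos": [1.2, 39.6, 0], "turn": 0, "jaw": -1},
    {"delta_pos": [1.2, 39.6, 0], "turn": 0, "jaw": -1},
    {"delta_pos": [1.2, 39.6, 0], "turn": 0, "jaw": -1},
  ],
)

```text
time: 36.17
tool_pos: [0.4371, -0.3227, 0.3245]
tcp_rot: [3.135, -0.189, 0.002]
wrist_force: [1.5, 0.8, -1.1]
width: 0.628
grip_force: 63.7
```

Emit:
drive_tool(
  increments=[
    {"delta_pos": [1.2, 39.6, 0], "turn": 0, "jaw": -1},
    {"delta_pos": [1.2, 39.6, 0], "turn": 0, "jaw": -1},
    {"delta_pos": [0, 0, 20], "turn": -0.07, "jaw": -1},
    {"delta_pos": [0, 0, 35], "turn": 0, "jaw": -1},
    {"delta_pos": [0, 0, 35], "turn": 0, "jaw": -1},
    {"delta_pos": [0, 0, 25], "turn": 0, "jaw": -1},
    {"delta_pos": [0, 0, 0], "turn": 0, "jaw": -1},
    {"delta_pos": [0, 0, 0], "turn": 0, "jaw": -1},
  ],
)

```text
time: 36.83
tool_pos: [0.43, -0.3991, 0.2075]
tcp_rot: [-3.138, 0.079, 0.004]
wrist_force: [0.7, -0.5, -0.6]
width: 0.63
grip_force: 63.8
```

Run:
```python
from h import *
go(.43,-.40,.036,-.05);s=bot.read_state();print(s["width"],s["wrist_force"])
```

```text
grasp [ 0.4295 -0.3986  0.0525] yaw -0.05 delta mm [ 0.6  1.4 16.5] turn -0.0
0.630054977098554 [ 0.65998214 -0.50042384 -0.57209682]
```

Emit:
drive_tool(
  increments=[
    {"delta_pos": [0, 0, 8], "turn": 0, "jaw": -1},
    {"delta_pos": [0, 0, 7], "turn": 0, "jaw": -1},
    {"delta_pos": [0, 0, 0], "turn": 0, "jaw": -1},
    {"delta_pos": [0, 0, 0], "turn": 0, "jaw": -1},
    {"delta_pos": [0, 0, 0], "turn": 0, "jaw": 0.8},
    {"delta_pos": [0, 0, 0], "turn": 0, "jaw": 0.8},
    {"delta_pos": [0, 0, 0], "turn": 0, "jaw": 0.8},
    {"delta_pos": [0, 0, -15], "turn": 0, "jaw": 0.8},
  ],
)

```text
time: 37.5
tool_pos: [0.4296, -0.3988, 0.2065]
tcp_rot: [-3.137, 0.079, 0.005]
wrist_force: [-0.6, -0.0, -0.5]
width: 0.897
grip_force: 0.0
```

Emit:
drive_tool(
  increments=[
    {"delta_pos": [0, 0, -40], "turn": 0, "jaw": 0.8},
    {"delta_pos": [0, 0, -40], "turn": 0, "jaw": -1},
    {"delta_pos": [0, 0, -40], "turn": 0, "jaw": -1},
    {"delta_pos": [0, 0, -40], "turn": 0, "jaw": -1},
    {"delta_pos": [0, 0, -40], "turn": 0, "jaw": -1},
    {"delta_pos": [0, 0, -30], "turn": 0, "jaw": -1},
    {"delta_pos": [0, 0, 0], "turn": 0, "jaw": -1},
  ],
)

```text
time: 38.08
tool_pos: [0.4319, -0.4011, 0.4487]
tcp_rot: [3.13, -0.079, 0.018]
wrist_force: [0.3, -0.6, 0.3]
width: 0.039
grip_force: 0.0
```

Run:
```python
from h import *
go(.498,.417,.26,1.37);s=bot.read_state();print(s["q"],s["wrist_force"])
c=cam("top");cv2.imwrite("pics/t3.png",c["pixels"][:,:,::-1])
h=cv2.cvtColor(c["pixels"],cv2.COLOR_RGB2HSV);m=cv2.inRange(h,(24,180,150),(34,255,255));m[:,185:]=0
p=np.argwhere(m)[:,::-1].astype(np.float32);b=cv2.boxPoints(cv2.minAreaRect(p));print("guard",[at(c,*q,.198)[:2].tolist() for q in b])
print("lasts",at(c,68,165,.05),at(c,70,205,.05))
m=cv2.inRange(h,(8,90,100),(16,190,255));m[:,:322]=0;m[:,408:]=0;m[:160]=0;m[252:]=0
g=c["pixels"]
crop(c,"t3c.png",170,120,420,270,3.2)
for q in([.43,-.40,.04],[.5433,-.331,.028]):
  x=px(c,q).astype(int);print(q,g[x[1],x[0]])
```

```text
grasp [ 0.4336 -0.4029  0.2937] yaw -0.0501 delta mm [  22.8 -822.4   25.3] turn -1.42
[-7.90748960e-01  7.31521984e-02  1.74399547e+00 -5.14635344e-05
  1.30873259e+00  8.30271597e-01] [ 0.27802984 -0.61408502  0.32554222]
guard [[0.4166, 0.3854], [0.7343, 0.32], [0.6935, 0.1655], [0.3784, 0.2354]]
lasts [0.6225 0.5292 0.05  ] [0.4994 0.5169 0.05  ]
[0.43, -0.4, 0.04] [221 144  82]
[0.5433, -0.331, 0.028] [250 221  90]
```

View pics/t3c.png

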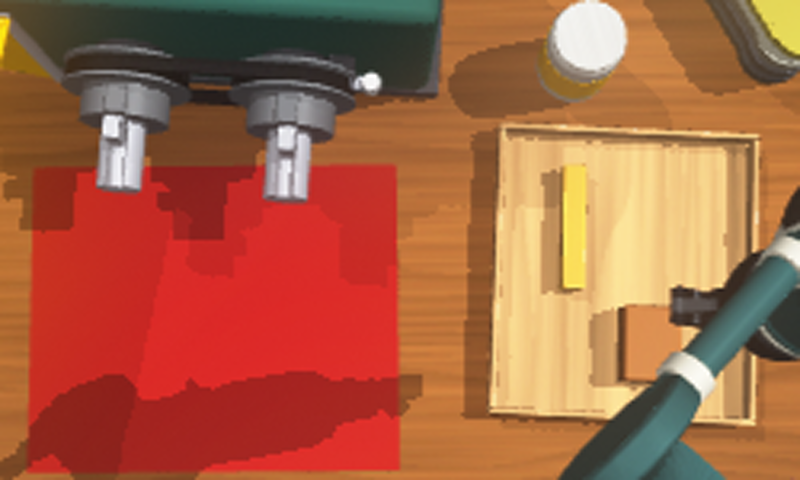

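Top view: both keys are seated, the heel block and drift are in the tray and the mat is clear. Now the guard.

Emit:
drive_tool(
  increments=[
    {"delta_pos": [1, -39, 0], "turn": 0, "jaw": -1},
    {"delta_pos": [1, -39, 0], "turn": 0, "jaw": -1},
    {"delta_pos": [1, -39, 0], "turn": 0, "jaw": -1},
    {"delta_pos": [1, -39, 0], "turn": 0, "jaw": -1},
    {"delta_pos": [1, -39, 0], "turn": 0, "jaw": -1},
    {"delta_pos": [1, -39, 0], "turn": 0, "jaw": -1},
    {"delta_pos": [1, -39, 0], "turn": 0, "jaw": -1},
    {"delta_pos": [1, -39, 0], "turn": 0, "jaw": -1},
  ],
)

```text
time: 38.8
tool_pos: [0.4534, -0.0868, 0.4371]
tcp_rot: [-3.14, 0.08, 0.003]
wrist_force: [1.0, 0.4, -0.4]
width: 0.003
grip_force: 0.0
```

Emit:
drive_tool(
  increments=[
    {"delta_pos": [1, -39, 0], "turn": 0, "jaw": -1},
    {"delta_pos": [1, -39, 0], "turn": 0, "jaw": -1},
    {"delta_pos": [1, -39, 0], "turn": 0, "jaw": -1},
    {"delta_pos": [1, -39, 0], "turn": 0, "jaw": -1},
    {"delta_pos": [1, -39, 0], "turn": 0, "jaw": -1},
    {"delta_pos": [1, -39, 0], "turn": 0, "jaw": -1},
    {"delta_pos": [1, -39, 0], "turn": 0, "jaw": -1},
    {"delta_pos": [1, -39, 0], "turn": 0, "jaw": -1},
  ],
)

```text
time: 39.47
tool_pos: [0.4771, 0.2244, 0.437]
tcp_rot: [3.14, -0.078, -0.003]
wrist_force: [0.1, 0.6, 0.1]
width: -0.001
grip_force: 0.0
```

Emit:
drive_tool(
  increments=[
    {"delta_pos": [1, -39, 0], "turn": 0, "jaw": -1},
    {"delta_pos": [1, -39, 0], "turn": 0, "jaw": -1},
    {"delta_pos": [1, -39, 0], "turn": 0, "jaw": -1},
    {"delta_pos": [1, -39, 0], "turn": 0, "jaw": -1},
    {"delta_pos": [1, -39, 0], "turn": 0, "jaw": -1},
    {"delta_pos": [0, 0, 0], "turn": -0.12, "jaw": -1},
    {"delta_pos": [0, 0, 0], "turn": -0.12, "jaw": -1},
    {"delta_pos": [0, 0, 0], "turn": -0.12, "jaw": -1},
  ],
)

```text
time: 40.13
tool_pos: [0.4921, 0.418, 0.4359]
tcp_rot: [3.1, 0.496, -0.006]
wrist_force: [0.3, 0.5, -0.4]
width: -0.0
grip_force: 0.0
```

Emit:
drive_tool(
  increments=[
    {"delta_pos": [0, 0, 0], "turn": -0.12, "jaw": -1},
    {"delta_pos": [0, 0, 0], "turn": -0.12, "jaw": -1},
    {"delta_pos": [0, 0, 0], "turn": -0.12, "jaw": -1},
    {"delta_pos": [0, 0, 0], "turn": -0.12, "jaw": -1},
    {"delta_pos": [0, 0, 0], "turn": -0.12, "jaw": -1},
    {"delta_pos": [0, 0, 0], "turn": -0.12, "jaw": -1},
    {"delta_pos": [0, 0, 0], "turn": -0.12, "jaw": -1},
    {"delta_pos": [0, 0, 0], "turn": -0.12, "jaw": -1},
  ],
)

```text
time: 40.8
tool_pos: [0.4924, 0.4168, 0.4365]
tcp_rot: [2.524, 1.871, -0.005]
wrist_force: [-1.1, -0.7, -0.4]
width: 0.001
grip_force: 0.0
```

Run:
```python
from h import *
B=np.array([.6935,.1655]);a=-1.79;xg=np.array([np.cos(a),np.sin(a)]);yg=np.array([-xg[1],xg[0]])
p=B-xg*(.1575+.05)-yg*.24;print(p)
go(*p,.165,a+np.pi);s=bot.read_state();print(s["q"],s["wrist_force"])
```

```text
[0.50436436 0.4202233 ]
grasp [0.492  0.4165 0.2815] yaw 1.2758 delta mm [  7.5  11.  116.4] turn -0.076
[6.63834743e-01 1.91573234e-01 1.63331608e+00 1.32053941e-07
 1.31999560e+00 9.58868751e-01] [-1.1002612 -0.6794564 -0.3519406]
```

Emit:
drive_tool(
  increments=[
    {"delta_pos": [7, 11, 20], "turn": 0, "jaw": -1},
    {"delta_pos": [0, 0, 35], "turn": -0.076, "jaw": -1},
    {"delta_pos": [0, 0, 35], "turn": 0, "jaw": -1},
    {"delta_pos": [0, 0, 24], "turn": 0, "jaw": -1},
    {"delta_pos": [0, 0, 0], "turn": 0, "jaw": -1},
    {"delta_pos": [-12, 0, 0], "turn": 0, "jaw": -1},
    {"delta_pos": [-12, 0, 0], "turn": 0, "jaw": -1},
    {"delta_pos": [-12, 0, 0], "turn": 0, "jaw": -1},
  ],
)

```text
time: 41.47
tool_pos: [0.4976, 0.3847, 0.327]
tcp_rot: [2.456, 1.958, 0.005]
wrist_force: [-0.3, 0.2, 0.1]
width: 0.003
grip_force: 0.0
```

Emit:
drive_tool(
  increments=[
    {"delta_pos": [0, 0, 0], "turn": 0, "jaw": -1},
    {"delta_pos": [0, 0, 0], "turn": 0, "jaw": -1},
  ],
)

```text
time: 41.63
tool_pos: [0.4976, 0.3846, 0.3271]
tcp_rot: [2.458, 1.956, 0.006]
wrist_force: [0.2, 0.4, 0.1]
width: -0.004
grip_force: 0.0
```

Emit:
drive_tool(
  increments=[
    {"delta_pos": [-14.7, -9.7, 0], "turn": -0.06, "jaw": -1},
    {"delta_pos": [-14.7, -9.7, 0], "turn": -0.06, "jaw": -1},
    {"delta_pos": [-14.7, -9.7, 0], "turn": -0.06, "jaw": -1},
    {"delta_pos": [-14.7, -9.7, 0], "turn": -0.06, "jaw": -1},
    {"delta_pos": [0, 0, 0], "turn": 0, "jaw": -1},
  ],
)

```text
time: 42.05
tool_pos: [0.4496, 0.3309, 0.3256]
tcp_rot: [2.203, 2.239, -0.001]
wrist_force: [-0.7, 0.8, -0.3]
width: 0.0
grip_force: 0.0
```

```bash
cat >> h.py <<'E'
def guard():
    B=np.array([.6935,.1655]);s=bot.read_state();M=R.from_rotvec(s["tcp_rot"]).as_matrix();g=(s["tool_pos"]+.155*M[:,2])
    a=np.arctan2(-M[1,0],-M[0,0]);xg=np.array([np.cos(a),np.sin(a)]);yg=np.array([-xg[1],xg[0]])
    print("grasp",g.round(3),"a",a.round(3),"in guard axes",(g[:2]-B)@xg,(g[:2]-B)@yg,"F",s["wrist_force"].round(1),"q6",s["q"][5].round(2))
    c=cam("top");h=cv2.cvtColor(c["pixels"],cv2.COLOR_RGB2HSV);m=cv2.inRange(h,(24,180,150),(34,255,255));m[:,290:]=0
    p=np.argwhere(m)[:,::-1].astype(np.float32);b=cv2.boxPoints(cv2.minAreaRect(p));print("guard",len(p),[at(c,*q,.198)[:2].tolist() for q in b])
E
python3 - <<'E'
from h import *
guard()
E
```

```text
grasp [0.45  0.331 0.171] a -1.554 in guard axes -0.1692812586311439 -0.24113118164915162 F [-0.7  0.8 -0.3] q6 0.57
guard 6977 [[0.6888, 0.3268], [0.696, 0.1675], [0.3738, 0.1438], [0.3669, 0.2981]]
```

Emit:
drive_tool(
  increments=[
    {"delta_pos": [-14.7, -9.7, 0], "turn": -0.06, "jaw": -1},
    {"delta_pos": [-14.7, -9.7, 0], "turn": -0.06, "jaw": -1},
    {"delta_pos": [-14.7, -9.7, 0], "turn": -0.06, "jaw": -1},
    {"delta_pos": [-14.7, -9.7, 0], "turn": -0.06, "jaw": -1},
    {"delta_pos": [-14.7, -9.7, 0], "turn": -0.06, "jaw": -1},
    {"delta_pos": [-14.7, -9.7, 0], "turn": -0.06, "jaw": -1},
    {"delta_pos": [-14.7, -9.7, 0], "turn": -0.06, "jaw": -1},
    {"delta_pos": [-14.7, -9.7, 0], "turn": -0.06, "jaw": -1},
  ],
)

```text
time: 42.77
tool_pos: [0.4026, 0.2019, 0.3257]
tcp_rot: [1.607, 2.699, 0.004]
wrist_force: [-0.3, 0.1, 0.5]
width: 0.002
grip_force: 0.0
```

Emit:
drive_tool(
  increments=[
    {"delta_pos": [-14.7, -9.7, 0], "turn": -0.06, "jaw": -1},
    {"delta_pos": [-14.7, -9.7, 0], "turn": -0.06, "jaw": -1},
    {"delta_pos": [-14.7, -9.7, 0], "turn": -0.06, "jaw": -1},
    {"delta_pos": [-14.7, -9.7, 0], "turn": -0.06, "jaw": -1},
    {"delta_pos": [-14.7, -9.7, 0], "turn": -0.06, "jaw": -1},
    {"delta_pos": [-14.7, -9.7, 0], "turn": -0.06, "jaw": -1},
    {"delta_pos": [0, 0, 0], "turn": 0, "jaw": -1},
  ],
)

```text
time: 43.35
tool_pos: [0.4099, 0.0954, 0.3258]
tcp_rot: [1.102, 2.939, 0.001]
wrist_force: [0.6, -0.3, 0.7]
width: -0.001
grip_force: 0.0
```

Run:
```python
from h import *
guard()
```

```text
grasp [0.41  0.095 0.171] a -0.717 in guard axes -0.16725922963645382 -0.23903473081323479 F [ 0.6 -0.3  0.7] q6 -0.68
guard 6724 [[0.5738, 0.264], [0.7002, 0.1691], [0.4968, -0.0832], [0.3755, 0.0127]]
```

Emit:
drive_tool(
  increments=[
    {"delta_pos": [-14.7, -9.7, 0], "turn": -0.06, "jaw": -1},
    {"delta_pos": [-14.7, -9.7, 0], "turn": -0.06, "jaw": -1},
    {"delta_pos": [-14.7, -9.7, 0], "turn": -0.06, "jaw": -1},
    {"delta_pos": [-14.7, -9.7, 0], "turn": -0.06, "jaw": -1},
    {"delta_pos": [-14.7, -9.7, 0], "turn": -0.06, "jaw": -1},
    {"delta_pos": [-14.7, -9.7, 0], "turn": -0.06, "jaw": -1},
    {"delta_pos": [-14.7, -9.7, 0], "turn": -0.06, "jaw": -1},
    {"delta_pos": [-14.7, -9.7, 0], "turn": -0.06, "jaw": -1},
  ],
)

```text
time: 44.07
tool_pos: [0.4741, -0.0267, 0.325]
tcp_rot: [0.368, 3.12, 0.001]
wrist_force: [-1.3, 0.3, 0.6]
width: 0.003
grip_force: 0.0
```

Emit:
drive_tool(
  increments=[
    {"delta_pos": [-7.3, -4.9, 0], "turn": -0.03, "jaw": -1},
    {"delta_pos": [-7.3, -4.9, 0], "turn": -0.03, "jaw": -1},
    {"delta_pos": [-7.3, -4.9, 0], "turn": -0.03, "jaw": -1},
    {"delta_pos": [-7.3, -4.9, 0], "turn": -0.03, "jaw": -1},
    {"delta_pos": [-3.6, -2.5, 0], "turn": -0.015, "jaw": -1},
    {"delta_pos": [0, 0, 0], "turn": 0, "jaw": -1},
    {"delta_pos": [0, 0, 0], "turn": 0, "jaw": -1},
  ],
)

```text
time: 44.65
tool_pos: [0.5007, -0.0537, 0.3238]
tcp_rot: [-0.161, -3.132, -0.001]
wrist_force: [-6.0, -0.6, 0.3]
width: 0.001
grip_force: 0.0
```

Run:
```python
from h import *
guard()
```

```text
grasp [ 0.5   -0.054  0.169] a -0.103 in guard axes -0.17020107957858802 -0.23785739367002537 F [-6.  -0.6  0.3] q6 -1.62
guard 4140 [[0.5427, 0.1848], [0.6982, 0.1709], [0.6572, -0.1514], [0.5032, -0.1326]]
```

Emit:
drive_tool(
  increments=[
    {"delta_pos": [-2.5, 0, 0], "turn": 0, "jaw": -1},
    {"delta_pos": [-2.5, 0, 0], "turn": 0, "jaw": -1},
    {"delta_pos": [-2.5, 0, 0], "turn": 0, "jaw": -1},
    {"delta_pos": [-2.5, 0, 0], "turn": 0, "jaw": -1},
    {"delta_pos": [0, 0, 0], "turn": 0, "jaw": -1},
  ],
)

```text
time: 45.12
tool_pos: [0.5097, -0.0546, 0.3227]
tcp_rot: [-0.16, -3.13, -0.0]
wrist_force: [-3.5, -0.6, -1.8]
width: -0.005
grip_force: 0.0
```

Emit:
drive_tool(
  increments=[
    {"delta_pos": [-2, 0, 0], "turn": 0, "jaw": -1},
    {"delta_pos": [-2, 0, 0], "turn": 0, "jaw": -1},
    {"delta_pos": [-1, 0, 0], "turn": 0, "jaw": -1},
    {"delta_pos": [0, 0, 0], "turn": 0, "jaw": -1},
  ],
)

```text
time: 45.45
tool_pos: [0.5143, -0.0549, 0.3236]
tcp_rot: [-0.159, -3.128, -0.002]
wrist_force: [-13.3, 0.8, 5.2]
width: -0.003
grip_force: 0.0
```

Run:
```python
from h import *
guard()
```

```text
grasp [ 0.513 -0.055  0.169] a -0.102 in guard axes -0.15751226587811276 -0.23738435268650618 F [-13.3   0.8   5.2] q6 -1.62
guard 3775 [[0.5419, 0.1769], [0.6967, 0.1716], [0.6742, -0.153], [0.5202, -0.1427]]
```

Emit:
drive_tool(
  increments=[
    {"delta_pos": [5, 0, 0], "turn": 0, "jaw": -1},
    {"delta_pos": [15, 0, 0], "turn": 0, "jaw": -1},
    {"delta_pos": [20, 0, -15], "turn": 0, "jaw": -1},
    {"delta_pos": [20, 0, -40], "turn": 0, "jaw": -1},
    {"delta_pos": [0, 0, -40], "turn": 0, "jaw": -1},
    {"delta_pos": [0, 0, 0], "turn": 0, "jaw": -1},
    {"delta_pos": [0, 0, 0], "turn": 0, "jaw": -1},
    {"delta_pos": [0, 0, 0], "turn": 0, "jaw": -1},
  ],
)

```text
time: 46.17
tool_pos: [0.4587, -0.0497, 0.4179]
tcp_rot: [0.159, 3.135, 0.0]
wrist_force: [-0.2, -0.4, -0.7]
width: -0.001
grip_force: 0.0
```

Run:
```python
from h import *
guard()
c=cam("side");h=cv2.cvtColor(c["pixels"],cv2.COLOR_RGB2HSV)
c=cam("top");g=c["pixels"]
for n,q in (("heel",[.43,-.40,.04]),("drift",[.5433,-.331,.028]),("can",[.7207,-.3352,.11]),("cream",[.2831,.2862,.06]),("dye",[.2689,-.3426,.07])):
  x=px(c,q).astype(int);print(n,g[x[1],x[0]])
cv2.imwrite("pics/t9.png",g[:,:,::-1])
```

```text
grasp [ 0.459 -0.05   0.263] a -0.101 in guard axes -0.2113942007889106 -0.23784505726188943 F [-0.2 -0.4 -0.7] q6 -1.63
guard 4995 [[0.542, 0.1757], [0.6967, 0.1703], [0.6742, -0.1528], [0.5204, -0.1425]]
heel [211 136  76]
drift [247 210  84]
can [234 233 229]
cream [247 247 247]
dye [59 45 39]
```

```bash
python3 -c "
from workcell import bot
print(bot.finish_job())"
```

```text
the job is handed in; nothing more can be done
None
```

The job is handed in: both keys driven tight with the drift (heads about 6 mm off the hubs), drift and heel block (the only item left out) in the tray, guard shut on its catch, and the jars and can untouched; no verdict came back.

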